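# Empty a tall ball jar over the tipping rest

### The job

Empty the tall blue jar of milling balls into the red tray: first set it down gently, leaning on the wire rest, foot against the black bar and mouth towards the tray, and let go of it; then take it again by its lower half and tip it slowly over the ledge until all three balls have rolled out into the tray. Lean the empty jar back on the rest the same way and let go; leave the tray where it is and do not disturb the tip box, the tube rack or the yellow bottle.

Things in the scene. Friction and masses are not known exactly. Their poses are not given: they have to be found in the camera images.
- jar_mid (a point): Centre of the tall blue plastic jar, half-way up (100 mm above its underside). The jar is a straight open-topped tube 200 mm tall, 52 mm outside diameter, wall 3.5 mm, closed 6 mm bottom, about 0.15 to 0.25 kg, with a white band at its foot. Its z axis runs from the foot to the open mouth; x and y have no meaning (round). It starts upright on the bench with three balls at the bottom.
- jar_mouth (a point): Centre of the jar's open mouth, on its axis, 200 mm from the underside; same axes as jar_mid.
- jar_foot (a point): Centre of the jar's underside; same axes as jar_mid.
- jar: The whole jar; its origin is the centre of its underside, axes as jar_mid.
- rest: Tipping rest, fixed to the bench: grey base plate 130 x 150 mm, 6 mm thick, a black foot bar across it and a bent steel rod (10 mm thick) that forms a ledge over one end. Its y axis points level from the foot bar to the ledge and on to the tray (the way to tip), x runs along the ledge, z up. Its origin is on the bench right below the middle of the ledge; the plate reaches from y = -135 to +15 mm.
- rest_ledge (a point): Middle and lowest point of the ledge, top of the rod, 78 mm above the bench. The ledge is a shallow V: 10 mm higher at 34 mm either side, then horns up to 103 mm above the bench at x = +-42 mm and posts at x = +-52 mm. Axes as the rest.
- rest_foot (a point): Where the jar's lower edge belongs: on the base plate (6 mm above the bench) right at the ledge-side face of the black foot bar, 80 mm behind the ledge. The bar is 10 mm high above the plate, 12 mm wide, 90 mm long. With its lower edge here and its wall on the ledge the jar leans about 47 degrees from upright and stays there when released. Axes as the rest.
- tray_in (a point): Centre of the inner floor of the shallow red tray (grey liner), 4 mm above the bench. The loose tray (0.7 kg) is 160 mm along its x, 180 mm along its y, 45 mm high, walls 4 mm, and stands just beyond the ledge. Axes about parallel to the rest's.
- tray: The tray; origin at the centre of its underside.
- ball1_center (a point): Centre of a white ceramic milling ball, polished and slippery, 25 mm diameter, 35 g; at the start inside the jar. A ball starts to roll out once the jar's mouth points about 10 degrees below level; all roll out quickly at 25 degrees, though they can hang on one another: a little more tilt or a small rocking frees them.
- ball2_center (a point): Centre of the second ball, the same.
- ball3_center (a point): Centre of the third ball, the same.
- tipbox_mid (a point): Bystander: box of pipette tips, clear below, red above, 84 x 122 mm, 90 mm tall; point 40 mm above its underside.
- tuberack_mid (a point): Bystander: grey tube rack 80 x 122 mm, 62 mm tall with green caps; point 25 mm above its underside.
- bottle_mid (a point): Bystander: yellow bottle with white cap, 64 mm diameter, 120 mm tall; point half-way up.

How it is judged:
By the outcome, as a careful person would: the job done as asked, in the order asked, and still so for the second after the job is handed in, with the robot touching nothing.
It also fails if it takes over 58 s, if anything falls off the work surface, if the arm or the gripper's body presses on something with over 40 N, if the wrist force passes 120 N, or if a joint passes its speed limit or range.

### The arm

A 6-joint arm with a two-finger parallel gripper is mounted at the origin on the work surface. World frame = base frame: x ahead of the robot, y to its left, z up, the work surface at z = 0. Lengths are in m, angles in rad, forces in N, time in s.
With the tool pointing down it reaches from about 0.225 to 0.875 m from the base axis. Payload 3.4 kg.
Tool frame: the origin (TCP) lies at the very end of the fingers, on their centre line; the grasp point (between the pads) lies 19 mm behind it; z points along the fingers, y is the direction in which the jaws open and shut (so a half turn about z gives the same grasp; the last joint's range is limited). The gripper opens to 85 mm and grips with 20 to 120 N. Pads are 22 mm wide; open, the fingers measure 114 mm over their backs; the gripper's body (76 mm by 85 mm) begins 54 mm behind the grasp point. The pads swing forward as they close: fully open they stand 13 mm farther back than shut.
Start: joints at [-1.306, 0.276, 1.505, -0, 1.361, -0.121], TCP at [0.216, -0.533, 0.194] pointing down, gripper open.
Joint ranges: [-2.89, 2.89], [-0.75, 2.08], [0.22, 2.7], [-1.18, 4.32], [0.11, 2.71], [-2.7, 2.7]. Speed limits (rad/s): [2.57, 2.57, 3.14, 3.14, 3.14, 3.14].

### API

Orientations are given as a unit quaternion [w, x, y, z].
In Python, from rig import telemetry, cams, sign_off, spotter gives the robot as it stands.
- The arm moves only by the tool servo_tool, never from a script. Its argument "steps" is a list of rows, each a list of 6 numbers: the shift along the tool's x, y, z in mm, then the turn, a rotation vector about the tool's x, y, z in degrees. In form: [[x, y, z, ax, ay, az], ...]. A call has 1 to 8 rows; each row is the pose to reach, as a shift and turn from the pose commanded when the call began, along the tool's axes at that moment; what a row does not reach only later rows make up. A row lasts 1/10 s, in which the tool goes at most 50 mm and 8.59 degrees, less where a joint would pass 70% of its speed; a pose out of reach is approached as far as the arm can. A call with a gripper value outside its range is refused whole. "hand" is the closure in counts, from 0 (fully open) to 255 (shut), set as the call begins (left out, the last holds). The fingers move at their own pace and stop on an object; "grip_force" is the grip in N (left out, the last holds). Time passes only in rows, so rows that repeat a pose let the fingers close. It gives the time, the measured TCP pose, the force and the opening at its end, in the units of the state.
- telemetry.get_state(): the state, without advancing time (a new reading comes with each control period).
- cams.get_image(name): name is "side" or "top"; returns (picture, depth): 420x560x3 uint8, red, green, blue; 420x560 float32, m along the optical axis (not along the pixel's ray), 0 where there is no reading.
- cams.camera_model(name): a dict with "camera_matrix" (3x3 intrinsics, pixels), "D" ([k1, k2, p1, p2, k3] as OpenCV has them; the pictures are not rectified), "origin" and "rotation" of the camera in the world. Camera axes: x right, y up, looking along -z (the intrinsics and any distortion apply to the point x, -y, -z); pixel columns grow to the right and rows downward; lengths in m; the calibration is good to about 2 mm. A picture is of the moment at which its call begins. camera_model takes no time and is no camera call.
- sign_off(): hands the job in, once; it reports no verdict.
Trained networks look in the newest picture that a camera, given by its name, has taken for a name from the list of things; names that differ only in an ending like _2 or _b are one class to them, and where a whole thing is asked for, a point or a joint stands for the part that bears it (a point fixed in the world has none). Each returns a list of dicts, best first, with "conf" (0 to 1); they miss things now and then, are a little off and sometimes report something else, mostly with a low value. They report only what shows in the picture. A call takes as long as a camera call.
- spotter.outline_of(query, camera): "region" (420x560 bool, what is visible of it) and "rect" ([left, top, width, height] in pixels, round what is visible of it).
The state is a dict: "clock": time; "qpos": joint angles; "qd": joint speeds; "effort": joint torques, N m; "position": TCP position; "ee_rot": TCP orientation; "contact_force": force on the tool from outside, world axes, zero at the start; "moment": the same for the moment, N m; "width": finger opening in m.
Only numpy, scipy, OpenCV 4.12 (cv2) and the standard library are available. Lean on these libraries where they do the work, as an engineer would, in place of code of your own. Each camera call takes 0.05 s, during which the arm holds its last target.

## Working session

There is one attempt and no reset: what is moved stays moved. The work goes in short steps, Python scripts to look and compute and a tool call to move; the robot and the scene stay as the last step left them, time stands still between calls to the robot, and variables do not carry over. Pictures are saved under pics/ and viewed, and the job is handed in when it is done.

Besides the shell and the picture viewer there is one more tool, called after "Call:" as name(argument=value, ...) on one line, values as JSON. servo_tool: Moves the arm, as the interface text tells. Its arguments: {"type":"object","properties":{"steps":{"type":"array","items":{"type":"array","items":{"type":"number"}}},"hand":{"type":"number"},"grip_force":{"type":"number"}},"required":["steps"]}

```bash
ls; mkdir -p pics; python3 - <<'E'
from rig import telemetry,cams
import cv2,numpy as np
s=telemetry.get_state()
print(s)
for n in("side","top"):
    im,d=cams.get_image(n); cv2.imwrite(f"pics/{n}0.png",im[:,:,::-1]); np.savez(f"pics/{n}0.npz",im=im,d=d)
    m=cams.camera_model(n); print(n,m)
E
```

```text
pics
{'clock': 0.0, 'qpos': array([-1.30598672e+00,  2.76584043e-01,  1.50615177e+00, -6.94947616e-06,
        1.36069295e+00, -1.21002665e-01]), 'qd': array([ 0.0004564 ,  0.00052372, -0.00016238, -0.00050158,  0.00087352,
       -0.00022461]), 'effort': array([-1.91694409e-03, -4.16776836e+01, -2.45808291e+01, -2.07864309e-04,
        1.10605647e-02, -6.34641779e-06]), 'position': array([ 0.21621069, -0.53214844,  0.19283859]), 'ee_rot': array([-9.15438734e-04,  9.81450686e-01,  1.91712565e-01, -6.93433575e-05]), 'contact_force': array([-0.44485476, -0.47075734,  0.63674278]), 'moment': array([0.01239761, 0.0473707 , 0.00141868]), 'width': 0.0853349048160694}
side {'camera_matrix': array([[402.3852441 ,   0.        , 279.81653746],
       [  0.        , 402.3852441 , 206.9707825 ],
       [  0.        ,   0.        ,   1.        ]]), 'D': array([-0.05617157,  0.        ,  0.        ,  0.        ,  0.        ]), 'origin': array([0.59422117, 0.87802205, 0.65446719]), 'rotation': array([-2.35524192e-02,  5.82024746e-04,  4.78105592e-01,  8.77986325e-01])}
top {'camera_matrix': array([[486.49151779,   0.        , 280.27291625],
       [  0.        , 486.49151779, 213.20268471],
       [  0.        ,   0.        ,   1.        ]]), 'D': array([-0.09078139,  0.        ,  0.        ,  0.        ,  0.        ]), 'origin': array([0.5124954 , 0.06939397, 1.64314328]), 'rotation': array([-0.69610209, -0.0248284 ,  0.03537496,  0.7166408 ])}
```

View pics/side0.png

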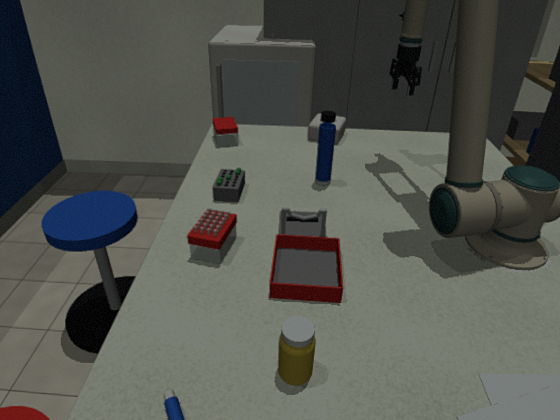

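View pics/top0.png

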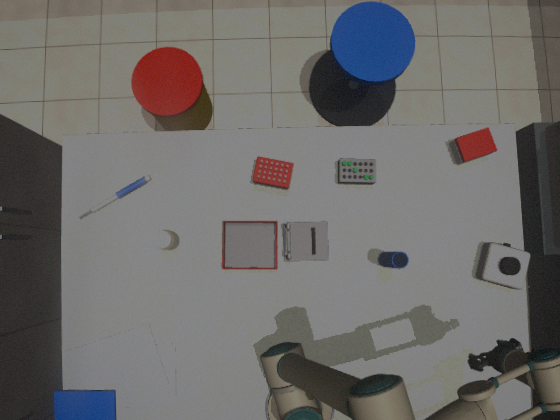

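The side view shows the jar at about (325,150), the rest at (303,220), the tray at (307,268), the tip box at (213,235), the tube rack at (229,185) and the bottle at (296,350). In the top view the jar is at (393,260), the rest at (305,241), and the tray at (250,245).

```bash
cat > h.py <<'E'
import numpy as np,cv2
from rig import telemetry,cams,spotter
from scipy.spatial.transform import Rotation as R
def q2R(q): return R.from_quat([q[1],q[2],q[3],q[0]])
F=np.diag([1,-1,-1.])
def cm(n):
    m=cams.camera_model(n); return m['camera_matrix'],m['D'],np.array(m['origin']),q2R(m['rotation']).as_matrix()@F
def world(n,px,depth):
    K,D,o,Rm=cm(n); px=np.asarray(px,float).reshape(-1,1,2)
    u=cv2.undistortPoints(px,K,D).reshape(-1,2)
    d=np.asarray(depth).reshape(-1,1)
    return o+(np.hstack([u,np.ones((len(u),1))])*d)@Rm.T
def proj(n,P):
    K,D,o,Rm=cm(n); p=(np.asarray(P,float).reshape(-1,3)-o)@Rm
    return cv2.projectPoints(p,np.zeros(3),np.zeros(3),K,D)[0].reshape(-1,2)
def cloud(n,d,mask):
    v,u=np.nonzero(mask&(d>0)); return world(n,np.c_[u,v],d[v,u])
def planez(n,px,z):
    a=world(n,px,np.ones(len(np.reshape(px,(-1,2))))); o=cm(n)[2]; r=a-o
    return o+r*((z-o[2])/r[:,2:3])
E
python3 - <<'E'
from h import *
S={n:np.load(f"pics/{n}0.npz") for n in("side","top")}
for q in("jar","rest","tray","tipbox_mid","tuberack_mid","bottle_mid"):
  for n in S:
    o=spotter.outline_of(q,n)
    for r in o[:2]:
        c=cloud(n,S[n]['d'],np.array(r['region']))
        print(q,n,round(r['conf'],2),np.round(r['rect'],0),len(c),end=' ')
        if len(c):print(np.round(np.percentile(c,[2,50,98],axis=0),3).tolist())
    np.savez(f"pics/{q}_{n}.npz",m=o[0]['region'] if o else np.zeros((420,560),bool))
E
```

```text
jar side 0.91 [317. 120.  17.  67.] 924 [[0.462, -0.325, 0.011], [0.487, -0.281, 0.119], [0.509, -0.274, 0.197]]
jar top 0.66 [379. 253.  28.  14.] 440 [[0.464, -0.33, 0.012], [0.487, -0.299, 0.135], [0.512, -0.28, 0.203]]
rest side 0.58 [278. 207.  48.  30.] 1142 [[0.499, -0.105, 0.004], [0.554, -0.018, 0.007], [0.617, 0.031, 0.099]]
rest top 0.63 [284. 220.  46.  41.] 1741 [[0.492, -0.111, -0.003], [0.556, -0.039, 0.005], [0.62, 0.033, 0.095]]
tray side 0.88 [268. 233.  74.  71.] 4612 [[0.47, 0.061, 0.001], [0.546, 0.146, 0.007], [0.627, 0.243, 0.045]]
tray top 0.72 [222. 223.  58.  44.] 2724 [[0.47, 0.059, -0.003], [0.549, 0.148, 0.005], [0.625, 0.235, 0.047]]
tipbox_mid side 0.91 [185. 209.  50.  52.] 2012 [[0.734, 0.021, 0.001], [0.777, 0.107, 0.069], [0.829, 0.134, 0.091]]
tipbox_mid top 0.85 [254. 161.  41.  29.] 953 [[0.734, 0.007, 0.023], [0.777, 0.064, 0.074], [0.821, 0.122, 0.093]]
tipbox_mid top 0.62 [338. 160.  39.  24.] 914 [[0.744, -0.271, 0.014], [0.78, -0.214, 0.049], [0.821, -0.157, 0.063]]
tuberack_mid side 0.72 [270. 232.  73.  70.] 4478 [[0.47, 0.061, 0.002], [0.546, 0.145, 0.007], [0.625, 0.243, 0.045]]
tuberack_mid side 0.67 [214. 170.  32.  30.] 915 [[0.743, -0.27, 0.001], [0.78, -0.171, 0.046], [0.825, -0.15, 0.06]]
tuberack_mid top 0.88 [337. 158.  38.  25.] 905 [[0.743, -0.27, 0.013], [0.781, -0.213, 0.049], [0.822, -0.157, 0.063]]
bottle_mid side 0.97 [275. 318.  39.  64.] 2232 [[0.542, 0.401, 0.007], [0.571, 0.443, 0.09], [0.6, 0.454, 0.121]]
bottle_mid top 0.97 [153. 231.  27.  17.] 419 [[0.541, 0.387, -0.004], [0.569, 0.407, 0.114], [0.6, 0.469, 0.124]]
```

```bash
python3 - <<'E'
from h import *
S={n:np.load(f"pics/{n}0.npz") for n in("side","top")}
# zoom crops
im=S['side']['im'][195:245,265:340]; a=cv2.resize(im[:,:,::-1],None,fx=8,fy=8,interpolation=cv2.INTER_CUBIC)
cv2.imwrite('pics/zs.png',np.clip(a*1.6,0,255).astype(np.uint8)[:,:600])
im=S['top']['im'][212:272,270:340]; a=cv2.resize(im[:,:,::-1],None,fx=8,fy=8,interpolation=cv2.INTER_CUBIC)
cv2.imwrite('pics/zt.png',np.clip(a*1.6,0,255).astype(np.uint8))
for n in S:
    m=np.load(f"pics/rest_{n}.npz")['m']; c=cloud(n,S[n]['d'],m)
    hi=c[c[:,2]>0.05]; print(n,len(hi)); 
    for lo in (0.06,0.07,0.08,0.09):
        k=hi[(hi[:,2]>lo)&(hi[:,2]<lo+.01)]
        if len(k): print(lo,len(k),np.round(k.mean(0),3),np.round(k.min(0),3),np.round(k.max(0),3))
    lo=c[(c[:,2]<0.012)]; r=cv2.minAreaRect((lo[:,:2]*1000).astype(np.float32)); print('plate',r)
    b=c[(c[:,2]>0.0125)&(c[:,2]<0.03)]; print('bar?',len(b),np.round(np.percentile(b,[5,50,95],axis=0),3).tolist())
    m=np.load(f"pics/jar_{n}.npz")['m']; c=cloud(n,S[n]['d'],m)
    b=c[(c[:,2]>0.02)&(c[:,2]<.19)] if n=='side' else c[(c[:,2]>.1)]
    from scipy.optimize import least_squares
    f=least_squares(lambda p:np.hypot(b[:,0]-p[0],b[:,1]-p[1])-.026,[.487,-.302],loss='soft_l1',f_scale=.002)
    print('jar',f.x,np.abs(f.fun).mean())
E
```

```text
side 290
0.06 24 [0.558 0.028 0.065] [0.499 0.025 0.06 ] [0.612 0.032 0.07 ]
0.07 75 [0.556 0.028 0.076] [0.499 0.023 0.07 ] [0.612 0.032 0.08 ]
0.08 94 [0.553 0.027 0.084] [0.5   0.022 0.08 ] [0.613 0.033 0.09 ]
0.09 54 [0.55  0.028 0.095] [0.499 0.024 0.09 ] [0.61  0.032 0.1  ]
plate ((553.6870727539062, -57.39990997314453), (133.02174377441406, 135.4112091064453), 87.1467514038086)
bar? 73 [[0.503, -0.062, 0.013], [0.569, -0.057, 0.016], [0.607, 0.03, 0.028]]
jar [ 0.48566783 -0.30304345] 0.00235077761443966
top 107
0.06 1 [0.559 0.025 0.068] [0.559 0.025 0.068] [0.559 0.025 0.068]
0.07 24 [0.555 0.022 0.077] [0.53  0.016 0.074] [0.584 0.026 0.08 ]
0.08 37 [0.555 0.021 0.084] [0.523 0.016 0.08 ] [0.587 0.025 0.09 ]
0.09 23 [0.552 0.021 0.096] [0.501 0.017 0.091] [0.609 0.025 0.1  ]
plate ((556.3651733398438, -37.85845947265625), (135.10284423828125, 153.4553680419922), 0.032006263732910156)
bar? 114 [[0.505, -0.072, 0.013], [0.55, -0.063, 0.015], [0.599, 0.026, 0.021]]
jar [ 0.48796569 -0.30443861] 0.0017875879424417045
```

View pics/zs.png

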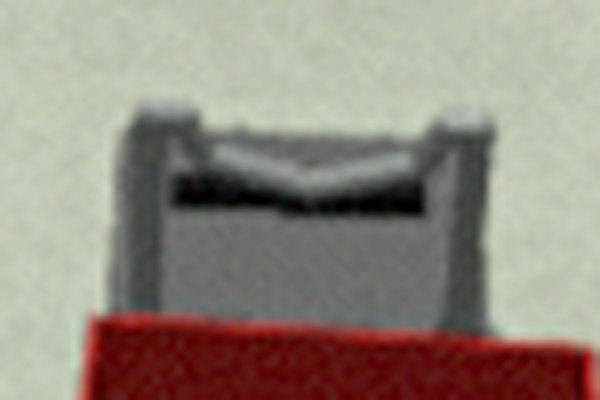

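View pics/zt.png

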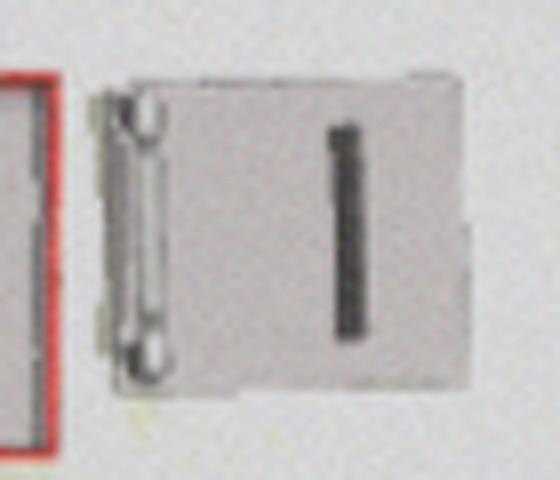

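```bash
python3 - <<'E'
from h import *
def t(p): return np.array(p,float)/8-0.4375+[270,212]
def s(p): return np.array(p,float)/8-0.4375+[265,195]
P=lambda l:np.round(planez(*l)*1,4)
print('bar ends top',P(('top',np.array([t((345,125)),t((351,340))]),.016)))
print('plate corners',P(('top',np.array([t((462,73)),t((468,388)),t((128,80)),t((115,395))]),.006)))
print('horn tops',P(('top',np.array([t((148,118)),t((155,358))]),.102)))
print('ledge mid top',P(('top',np.array([t((148,240))]),.078)))
print('side: ledge mid',P(('side',np.array([s((305,172))]),.078)),'horns',P(('side',np.array([s((165,105)),s((466,115))]),.103)))
print('bar side ends far/near',P(('side',np.array([s((175,205)),s((422,212))]),.012)))
E
```

```text
bar ends top [[ 0.6009 -0.0642  0.016 ]
 [ 0.511  -0.0636  0.016 ]]
plate corners [[ 0.622  -0.1154  0.006 ]
 [ 0.4894 -0.113   0.006 ]
 [ 0.6231  0.0259  0.006 ]
 [ 0.491   0.0354  0.006 ]]
horn tops [[0.6013 0.021  0.102 ]
 [0.5063 0.0211 0.102 ]]
ledge mid top [[0.5536 0.0217 0.078 ]]
side: ledge mid [[0.557  0.0247 0.078 ]] horns [[0.6024 0.0274 0.103 ]
 [0.5076 0.0258 0.103 ]]
bar side ends far/near [[ 0.5984 -0.049   0.012 ]
 [ 0.5118 -0.0511  0.012 ]]
```

```bash
cat >> h.py <<'E'
def Rt(T,yaw=0):
    """tool z tilted T deg from down towards rest +y; tool y=+x(rest)"""
    t=np.radians(T); z=np.array([0,np.sin(t),-np.cos(t)]); y=np.array([1.,0,0]); x=np.cross(y,z)
    return R.from_euler('z',yaw,degrees=True)*R.from_matrix(np.c_[x,y,z])
def rel(pos,Rg,cur=None):
    s=telemetry.get_state() if cur is None else cur
    C=q2R(s['ee_rot']); d=C.inv().apply(np.asarray(pos)-s['position'])*1000; r=np.degrees((C.inv()*Rg).as_rotvec())
    return np.round(np.r_[d,r],1).tolist(), np.linalg.norm(d),np.linalg.norm(r)
def st():
    s=telemetry.get_state(); print('t',round(s['clock'],2),'pos',np.round(s['position'],4),'q',np.round(s['qpos'],2),'F',np.round(s['contact_force'],1),'w',round(s['width'],4))
    M=q2R(s['ee_rot']).as_matrix(); print('z',np.round(M[:,2],3),'y',np.round(M[:,1],3)); return s
E
python3 - <<'E'
from h import *
st()
J=np.array([.487,-.3035,.065]); 
for T,b in((30,.13),(65,.13)):
    g=Rt(T); print(T,rel(J+g.apply([0,0,.022-b]),g))
E
```

```text
t 0.7 pos [ 0.2164 -0.5328  0.1938] q [-1.31  0.28  1.5   0.    1.36 -0.12] F [-1.1  0.6 -0.2] w 0.0853
z [ 0. -0. -1.] y [ 0.376 -0.926  0.   ]
30 ([316.7, -60.6, 35.2, 17.8, 26.4, -66.3], np.float64(324.33537138448406), np.float64(73.49532764076591))
65 ([300.2, -19.9, 83.1, 38.3, 56.9, -60.1], np.float64(312.0942542114463), np.float64(91.2077944974183))
```

Call:
servo_tool(steps=[[316,-60,-10,18,26,-66],[316,-60,-10,18,26,-66],[316,-60,-10,18,26,-66],[316,-60,-10,18,26,-66],[316,-60,-10,18,26,-66],[316,-60,-10,18,26,-66],[316,-60,-10,18,26,-66],[316,-60,-10,18,26,-66]], hand=0)

```text
clock: 1.5
position: [0.4892, -0.356, 0.2041]
ee_rot: [-0.175, 0.709, 0.661, 0.171]
contact_force: [-0.6, 0.2, 0.7]
width: 0.0855
```

```bash
python3 - <<'E'
from h import *
st()
J=np.array([.487,-.3035,.065]); 
for T,b in((65,.13),):
    g=Rt(T); print(T,rel(J+g.apply([0,0,.022-b]),g))
E
```

```text
t 1.5 pos [ 0.4892 -0.356   0.2041] q [-0.94  0.53  1.18  0.3   1.82 -0.86] F [-0.6  0.2  0.7] w 0.0855
z [ 0.011  0.475 -0.88 ] y [ 0.998 -0.064 -0.022]
65 ([-84.3, 2.7, 60.6, 1.8, 36.6, -3.5], np.float64(103.88417860897849), np.float64(36.80525277298313))
```

Call:
servo_tool(steps=[[-84,3,20,2,18,-3],[-84,3,60,2,36,-3],[-84,3,60,2,36,-3],[-84,3,60,2,36,-3],[-84,3,60,2,36,-3],[-84,3,60,2,36,-3],[-84,3,60,2,36,-3]])

```text
clock: 2.2
position: [0.4845, -0.4037, 0.1131]
ee_rot: [-0.376, 0.605, 0.594, 0.374]
contact_force: [0.5, 0.4, -0.3]
width: 0.0854
```

```bash
python3 - <<'E'
from h import *
st()
J=np.array([.487,-.3035,.065]); 
for T,b in((65,0.02),(65,0),):
    g=Rt(T); print(T,rel(J+g.apply([0,0,.022-b]),g))
im,d=cams.get_image('side');cv2.imwrite('pics/s1.png',im[:,:,::-1])
im,d=cams.get_image('top');cv2.imwrite('pics/t1.png',im[:,:,::-1])
E
```

```text
t 2.2 pos [ 0.4845 -0.4037  0.1131] q [-1.09  0.98  0.92  0.56  2.22 -0.97] F [ 0.5  0.4 -0.3] w 0.0854
z [ 0.006  0.899 -0.438] y [ 1.    -0.012 -0.009]
65 ([0.7, 1.7, 113.2, 0.4, 1.0, -0.8], np.float64(113.18657079185033), np.float64(1.293054323049087))
65 ([1.0, 1.6, 133.2, 0.4, 1.0, -0.8], np.float64(133.18150056002045), np.float64(1.293054323049087))
```

View pics/s1.png

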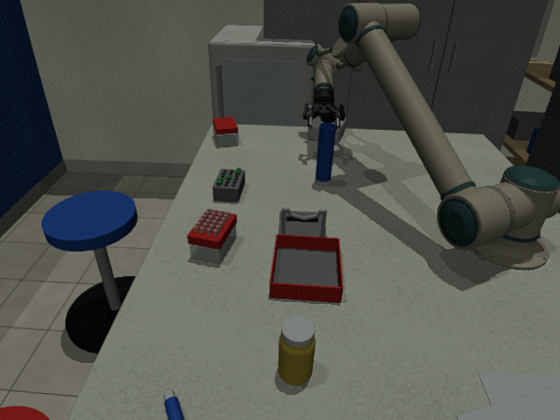

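View pics/t1.png

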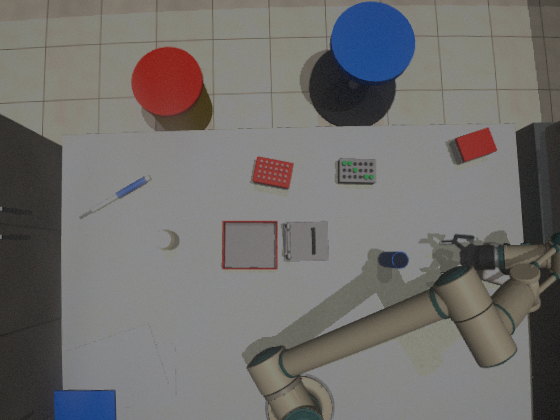

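The gripper is behind the jar, tilted, with its fingers at about (455,245) in the top view. I'll check that against the projected TCP.

```bash
python3 - <<'E'
from h import *
s=st(); M=q2R(s['ee_rot']).as_matrix()
print(proj('top',[s['position'],s['position']+.05*M[:,1],s['position']-.05*M[:,1],[.487,-.3035,.2],[.487,-.3035,.0]]))
im=cv2.imread('pics/t1.png')[215:285,370:490];cv2.imwrite('pics/t1z.png',np.clip(cv2.resize(im,None,fx=6,fy=6).astype(float)*1.6,0,255).astype(np.uint8))
E
```

```text
t 2.3 pos [ 0.4848 -0.4035  0.1146] q [-1.09  0.98  0.92  0.56  2.22 -0.97] F [-0.1 -0.1  0.4] w 0.0854
z [ 0.006  0.898 -0.44 ] y [ 1.    -0.011 -0.008]
[[423.10042254 258.81450281]
 [422.45262908 243.03329226]
 [423.72283156 274.66247715]
 [398.89393089 259.43395366]
 [383.82316165 258.90556039]]
```

View pics/t1z.png

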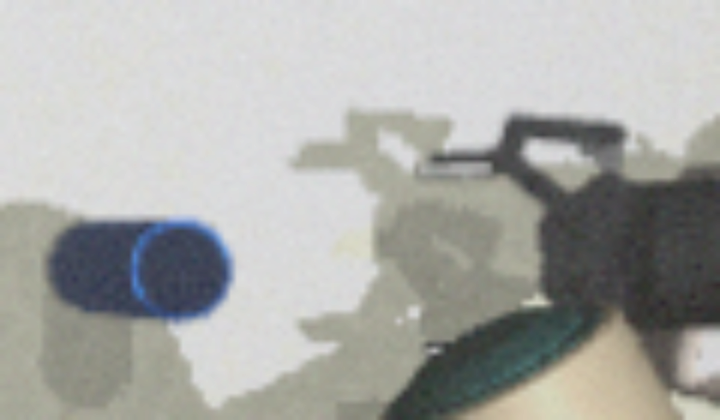

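```bash
python3 - <<'E'
from h import *
s=st(); M=q2R(s['ee_rot']).as_matrix(); P=s['position']
print('side',proj('side',[P,P+.05*M[:,1],P-.05*M[:,1]]))
for n in('top','side'):
    im,d=cams.get_image(n); v,u=np.mgrid[:420,:560]; c=cloud(n,d,d>0)
    k=c[(c[:,2]>.06)&(c[:,2]<.3)&(c[:,1]<-.35)&(c[:,1]>-.56)&(abs(c[:,0]-.4845)<.07)]
    L=(k-P)@M; h=np.histogram(L[:,2],bins=np.arange(-.2,.05,.01))
    print(n,len(k),list(zip(np.round(h[1],2),h[0])))
    t=L[L[:,2]>-.07]; print(np.round(np.percentile(t,[5,50,95],axis=0),3))
    if n=='side': cv2.imwrite('pics/s1z.png',np.clip(cv2.resize(im[85:195,280:370,::-1],None,fx=6,fy=5.4).astype(float)*1.6,0,255).astype(np.uint8))
E
```

```text
t 2.3 pos [ 0.4848 -0.4035  0.1146] q [-1.09  0.98  0.92  0.56  2.22 -0.97] F [-0.1 -0.1  0.4] w 0.0854
z [ 0.006  0.898 -0.44 ] y [ 1.    -0.011 -0.008]
side [[323.55957447 137.52809555]
 [308.86687734 136.99098846]
 [338.27118158 138.07670093]]
top 778 [(np.float64(-0.2), np.int64(5)), (np.float64(-0.19), np.int64(66)), (np.float64(-0.18), np.int64(91)), (np.float64(-0.17), np.int64(74)), (np.float64(-0.16), np.int64(106)), (np.float64(-0.15), np.int64(101)), (np.float64(-0.14), np.int64(86)), (np.float64(-0.13), np.int64(78)), (np.float64(-0.12), np.int64(65)), (np.float64(-0.11), np.int64(32)), (np.float64(-0.1), np.int64(19)), (np.float64(-0.09), np.int64(13)), (np.float64(-0.08), np.int64(15)), (np.float64(-0.07), np.int64(14)), (np.float64(-0.06), np.int64(13)), (np.float64(-0.05), np.int64(0)), (np.float64(-0.04), np.int64(0)), (np.float64(-0.03), np.int64(0)), (np.float64(-0.02), np.int64(0)), (np.float64(-0.01), np.int64(0)), (np.float64(0.0), np.int64(0)), (np.float64(0.01), np.int64(0)), (np.float64(0.02), np.int64(0)), (np.float64(0.03), np.int64(0))]
[[-0.01  -0.044 -0.
[... 262 characters left out ...]
nt64(65)), (np.float64(-0.14), np.int64(86)), (np.float64(-0.13), np.int64(72)), (np.float64(-0.12), np.int64(117)), (np.float64(-0.11), np.int64(98)), (np.float64(-0.1), np.int64(61)), (np.float64(-0.09), np.int64(30)), (np.float64(-0.08), np.int64(16)), (np.float64(-0.07), np.int64(22)), (np.float64(-0.06), np.int64(24)), (np.float64(-0.05), np.int64(13)), (np.float64(-0.04), np.int64(0)), (np.float64(-0.03), np.int64(0)), (np.float64(-0.02), np.int64(0)), (np.float64(-0.01), np.int64(0)), (np.float64(0.0), np.int64(0)), (np.float64(0.01), np.int64(0)), (np.float64(0.02), np.int64(0)), (np.float64(0.03), np.int64(0))]
[[-0.009 -0.053 -0.07 ]
 [ 0.006 -0.042 -0.056]
 [ 0.012  0.054 -0.047]]
```

View pics/s1z.png

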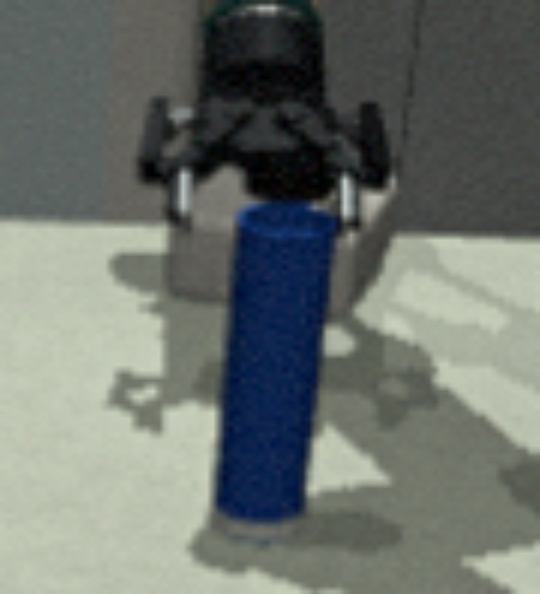

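```bash
python3 - <<'E'
from h import *
P=np.array([.2164,-.5328,.1938])
for n in('top','side'):
    d=np.load(f'pics/{n}0.npz')['d']; c=cloud(n,d,d>0)
    k=c[(np.hypot(c[:,0]-P[0],c[:,1]-P[1])<.1)&(c[:,2]>.1)&(c[:,2]<.45)]
    print(n,len(k),np.round(np.percentile(k[:,2],[0,1,5,50]),3))
    lo=k[k[:,2]<np.percentile(k[:,2],1)+.03]; print(len(lo),np.round(lo.mean(0),3),np.round(lo.min(0),3),np.round(lo.max(0),3))
print(proj('side',[P,P+[0,0,.013],P+[0,0,.05]]))
im=cv2.imread('pics/side0.png')[20:120,370:440];cv2.imwrite('pics/s0z.png',cv2.resize(im,None,fx=6,fy=6)*2)
E
```

```text
top 996 [0.24  0.253 0.28  0.359]
54 [ 0.228 -0.536  0.262] [ 0.2   -0.583  0.24 ] [ 0.248 -0.478  0.283]
side 1400 [0.242 0.246 0.261 0.349]
132 [ 0.217 -0.525  0.259] [ 0.187 -0.584  0.242] [ 0.246 -0.472  0.276]
[[398.43179573 105.81268441]
 [399.06950301 102.27569902]
 [400.91083013  92.03264434]]
```

View pics/s0z.png

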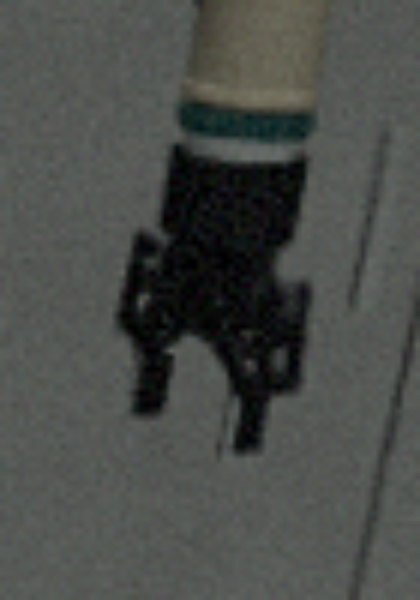

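Both cameras, at both poses, put the open fingertips about 48 mm behind the reported TCP. Only 13 mm of that is expected, so the TCP is effectively 35 mm too long, and I'll correct for that. The pad centre at a 52 mm opening is about 58 mm behind the reported TCP.

```bash
python3 - <<'E'
from h import *
st()
J=np.array([.487,-.3035,.067]); g=Rt(65)
for b in (.06,0): print(rel(J+g.apply([0,0,.058-b]),g))
E
```

```text
t 2.4 pos [ 0.4846 -0.4035  0.1143] q [-1.09  0.98  0.92  0.56  2.22 -0.97] F [-0.2  0.2  0.3] w 0.0854
z [ 0.006  0.898 -0.439] y [ 1.    -0.011 -0.009]
([1.4, 1.6, 108.6, 0.4, 1.0, -0.7], np.float64(108.6126332243286), np.float64(1.3260912553892246))
([2.5, 1.2, 168.6, 0.4, 1.0, -0.7], np.float64(168.60287680508537), np.float64(1.3260912553892246))
```

Call:
servo_tool(steps=[[1,1.6,25,0.4,1,-0.7],[1,1.6,55,0.4,1,-0.7],[1,1.6,85,0.4,1,-0.7],[1.4,1.6,109,0.4,1,-0.7],[2,1.4,130,0.4,1,-0.7],[2.2,1.3,145,0.4,1,-0.7],[2.2,1.3,145,0.4,1,-0.7]])

```text
clock: 3.1
position: [0.4862, -0.2702, 0.0516]
ee_rot: [-0.382, 0.596, 0.595, 0.38]
contact_force: [-0.6, -0.6, 0.2]
width: 0.0855
```

```bash
python3 - <<'E'
from h import *
s=st()
J=np.array([.487,-.3035,.067]); g=Rt(65)
print(rel(J+g.apply([0,0,.058]),g))
im,d=cams.get_image('top');cv2.imwrite('pics/t2.png',np.clip(cv2.resize(im[215:285,370:490,::-1],None,fx=6,fy=6).astype(float)*1.6,0,255).astype(np.uint8))
M=q2R(s['ee_rot']).as_matrix(); P=s['position']
im,d=cams.get_image('side');cv2.imwrite('pics/s2.png',np.clip(cv2.resize(im[85:195,280:370,::-1],None,fx=6,fy=5.4).astype(float)*1.6,0,255).astype(np.uint8))
E
```

```text
t 3.1 pos [ 0.4862 -0.2702  0.0516] q [-1.    0.91  1.31  0.55  1.94 -1.09] F [-0.6 -0.6  0.2] w 0.0855
z [-0.002  0.908 -0.419] y [ 1.     0.001 -0.003]
([-0.2, 0.9, 21.3, -0.1, -0.2, -0.1], np.float64(21.3096839617507), np.float64(0.31817581430887387))
```

View pics/t2.png

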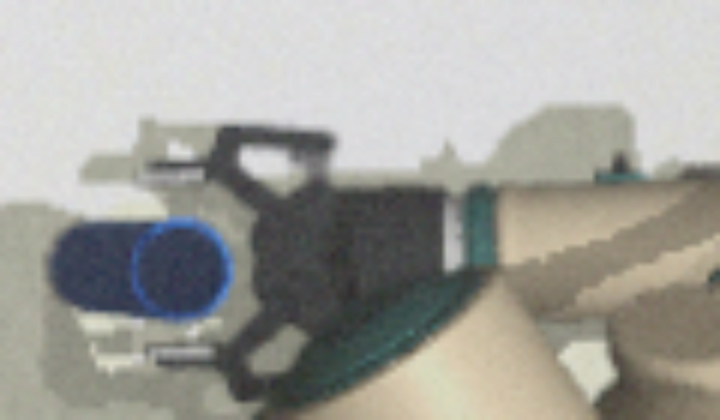

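View pics/s2.png

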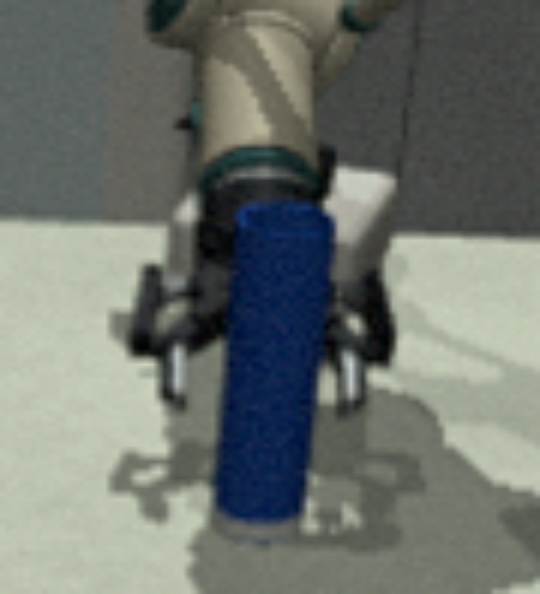

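The top view shows the fingers straddling the jar, with tips near (150,172) and (155,353) in the crop. I'll advance the last 21 mm and close.

Call:
servo_tool(steps=[[0,0,11,0,0,0],[0,0,21,0,0,0],[0,0,21,0,0,0]])

```text
clock: 3.5
position: [0.4858, -0.2519, 0.0412]
ee_rot: [-0.383, 0.596, 0.594, 0.381]
contact_force: [-0.1, -0.0, 0.5]
width: 0.0852
```

Call:
servo_tool(steps=[[0,0,0,0,0,0],[0,0,0,0,0,0],[0,0,0,0,0,0],[0,0,0,0,0,0],[0,0,0,0,0,0],[0,0,0,0,0,0],[0,0,0,0,0,0]], hand=255, grip_force=50)

```text
clock: 4.2
position: [0.4861, -0.2535, 0.0416]
ee_rot: [-0.382, 0.596, 0.594, 0.381]
contact_force: [-1.1, -0.8, 2.7]
width: 0.0509
```

Call:
servo_tool(steps=[[9,0,-4,0,0,0],[27,0,-12,0,0,0],[45,0,-21,0,0,0],[45,0,-21,0,0,0]])

```text
clock: 4.6
position: [0.4873, -0.2543, 0.0944]
ee_rot: [-0.38, 0.596, 0.596, 0.381]
contact_force: [-0.1, -0.3, -3.5]
width: 0.0508
```

```bash
python3 - <<'E'
from h import *
s=st()
im,d=cams.get_image('side');cv2.imwrite('pics/s3.png',np.clip(cv2.resize(im[85:195,280:370,::-1],None,fx=6,fy=5.4).astype(float)*1.6,0,255).astype(np.uint8))
o=spotter.outline_of('jar','side')[0]; c=cloud('side',d,np.array(o['region'])); print(o['conf'],o['rect'],np.round(np.percentile(c,[2,50,98],axis=0),3))
im,d=cams.get_image('top');cv2.imwrite('pics/t3.png',np.clip(cv2.resize(im[215:285,370:490,::-1],None,fx=6,fy=6).astype(float)*1.6,0,255).astype(np.uint8))
o=spotter.outline_of('jar','top')[0]; c=cloud('top',d,np.array(o['region'])); print(o['conf'],np.round(np.percentile(c,[2,50,98],axis=0),3))
b=c[c[:,2]>c[:,2].max()-.02]; print('mouth',b.mean(0),(b.min(0)+b.max(0))/2, b.max(0))
E
```

```text
t 4.6 pos [ 0.4873 -0.2543  0.0944] q [-0.99  0.85  1.33  0.57  1.96 -1.06] F [-0.1 -0.3 -3.5] w 0.0508
z [ 0.001  0.907 -0.422] y [ 1.    -0.001  0.001]
0.57 [316.1, 102.3, 20.6, 72.1] [[ 0.462 -0.357  0.055]
 [ 0.489 -0.281  0.163]
 [ 0.513 -0.274  0.251]]
0.94 [[ 0.466 -0.329  0.063]
 [ 0.489 -0.295  0.186]
 [ 0.512 -0.279  0.252]]
mouth [ 0.49048985 -0.30384569  0.2465455 ] [ 0.49001635 -0.3043194   0.24580981] [ 0.5147751  -0.27884581  0.25503291]
```

View pics/s3.png

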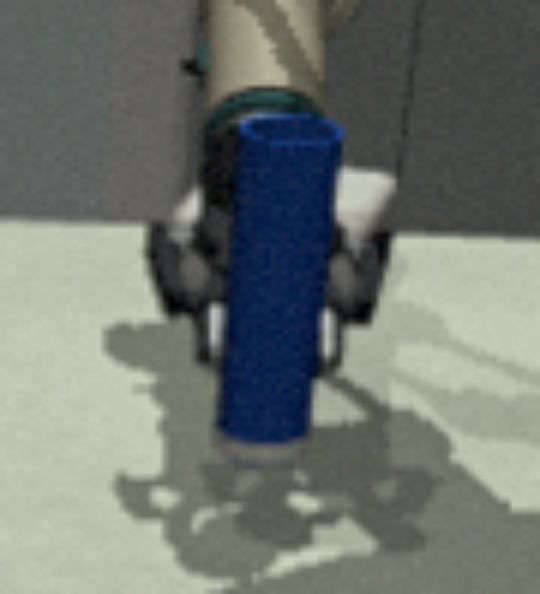

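View pics/t3.png

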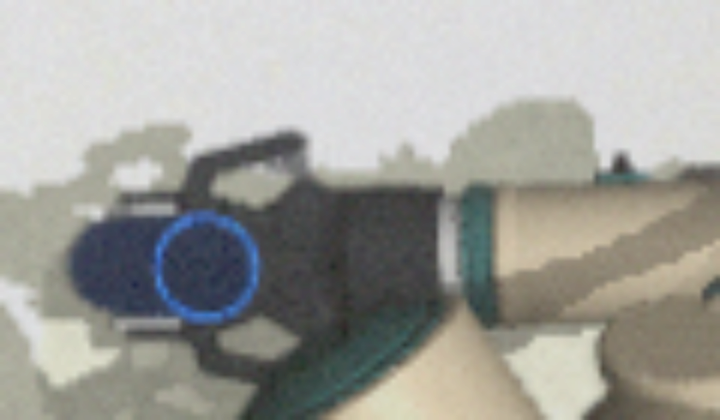

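The jar is held upright at h≈66 mm and lifted about 53 mm, and both crops show it vertical between the pads. Next I'll work out the lean poses.

```bash
cat >> h.py <<'E'
LX,LY=.5535,.022
def lean(L,ey,ez,x=LX,off=(.0492,.0419),T0=65.05):
    """TCP pose such that jar leans L with lower edge at (LY+ey, ez)"""
    l=np.radians(L); c,s=np.cos(l),np.sin(l)
    fy=LY+ey-.026*c; fz=ez+.026*s
    return np.array([x,fy+off[0]*c+off[1]*s, fz-off[0]*s+off[1]*c]),Rt(T0-L)
E
python3 - <<'E'
from h import *
s=st()
for a in ((0,-.10,.13),(20,-.085,.14),(43,-.066,.12),(43,-.066,.03),(43,-.066,.012)):
    p,g=lean(*a); print(a,np.round(p,3),rel(p,g))
E
```

```text
t 4.8 pos [ 0.4862 -0.2534  0.0907] q [-0.99  0.85  1.33  0.57  1.96 -1.06] F [ 0.4  0.5 -3. ] w 0.0506
z [-0.     0.908 -0.419] y [ 1.    -0.001 -0.004]
(0, -0.1, 0.13) [ 0.554 -0.055  0.172] ([157.2, 66.7, 146.3, -0.0, -0.2, -0.2], np.float64(224.89765529438006), np.float64(0.3011503634800804))
(20, -0.085, 0.14) [ 0.554 -0.027  0.171] ([168.5, 66.7, 171.9, -0.1, -20.2, -0.2], np.float64(249.76117554541656), np.float64(20.197149640333944))
(43, -0.066, 0.12) [0.554 0.002 0.135] ([147.1, 66.8, 213.0, -0.1, -43.2, -0.2], np.float64(267.3715310039183), np.float64(43.196444354395986))
(43, -0.066, 0.03) [0.554 0.002 0.045] ([65.4, 67.1, 250.7, -0.1, -43.2, -0.2], np.float64(267.65529060756313), np.float64(43.196444354395986))
(43, -0.066, 0.012) [0.554 0.002 0.027] ([49.1, 67.2, 258.3, -0.1, -43.2, -0.2], np.float64(271.3184814751606), np.float64(43.196444354395986))
```

Call:
servo_tool(steps=[[25,8,15,0,-1,0],[50,18,40,0,-3,0],[80,28,70,0,-6,0],[110,40,100,0,-9,0],[135,50,130,0,-13,0],[155,58,152,0,-17,0],[167,66,170,0,-20,0],[168,66,172,0,-20,0]])

```text
clock: 5.6
position: [0.5526, -0.0228, 0.1739]
ee_rot: [-0.273, 0.651, 0.654, 0.271]
contact_force: [-0.9, 0.3, -3.7]
width: 0.0507
```

```bash
python3 - <<'E'
from h import *
s=st()
for a in ((43,-.066,.11),(43,-.066,.03)):
    p,g=lean(*a); print(a,np.round(p,3),rel(p,g))
E
```

```text
t 5.6 pos [ 0.5526 -0.0228  0.1739] q [-0.62  0.46  1.57  0.62  1.62 -0.76] F [-0.9  0.3 -3.7] w 0.0507
z [-0.003  0.711 -0.704] y [ 1.     0.004 -0.001]
(43, -0.066, 0.11) [0.554 0.002 0.125] ([-17.7, 1.1, 51.8, -0.2, -23.2, 0.2], np.float64(54.760653912617826), np.float64(23.237935950595062))
(43, -0.066, 0.03) [0.554 0.002 0.045] ([-74.6, 1.1, 108.1, -0.2, -23.2, 0.2], np.float64(131.32044577242684), np.float64(23.237935950595062))
```

Call:
servo_tool(steps=[[0,0,10,0,-5,0],[0,0.5,25,0,-10,0],[-6,1,40,0,-15,0],[-12,1,48,0,-20,0],[-18,1,52,0,-23,0],[-18,1,52,0,-23,0]])

```text
clock: 6.2
position: [0.5518, -0.001, 0.1212]
ee_rot: [-0.14, 0.694, 0.694, 0.135]
contact_force: [-0.5, 0.3, -4.8]
width: 0.0509
```

```bash
python3 - <<'E'
from h import *
s=st()
im,d=cams.get_image('side');cv2.imwrite('pics/s4.png',np.clip(cv2.resize(im[130:300,225:375,::-1],None,fx=4,fy=3.5).astype(float)*1.6,0,255).astype(np.uint8))
o=spotter.outline_of('jar','side'); 
for r in o[:1]:
    c=cloud('side',d,np.array(r['region'])); print(r['conf'],np.round(np.percentile(c,[2,50,98],axis=0),3))
im,d=cams.get_image('top');cv2.imwrite('pics/t4.png',np.clip(cv2.resize(im[200:300,220:380,::-1],None,fx=5,fy=5).astype(float)*1.6,0,255).astype(np.uint8))
for r in spotter.outline_of('jar','top')[:1]:
    c=cloud('top',d,np.array(r['region'])); print(r['conf'],r['rect'],np.round(np.percentile(c,[2,50,98],axis=0),3)); np.save('pics/c4.npy',c)
for a in ((43,-.066,.03),(43,-.066,.012)):
    p,g=lean(*a); print(a,np.round(p,3),rel(p,g))
# predicted mouth
p,g=lean(43,-.066,.11); l=np.radians(43)
f=np.array([.5555,LY-.066-.026*np.cos(l),.11+.026*np.sin(l)]); print('pred foot',f,'mouth',f+.2*np.array([0,np.sin(l),np.cos(l)]))
E
```

```text
t 6.2 pos [ 0.5518 -0.001   0.1212] q [-0.39  0.35  1.66  0.37  1.31 -0.52] F [-0.5  0.3 -4.8] w 0.0509
z [-0.007  0.381 -0.925] y [ 1.     0.002 -0.007]
0.79 [[ 0.53  -0.043  0.119]
 [ 0.553  0.032  0.227]
 [ 0.577  0.088  0.284]]
0.62 [270.8, 234.0, 36.2, 15.5] [[ 0.533 -0.034  0.193]
 [ 0.555  0.025  0.243]
 [ 0.578  0.078  0.285]]
(43, -0.066, 0.03) [0.554 0.002 0.045] ([-24.4, 0.3, 72.9, -0.2, -0.3, -0.2], np.float64(76.85320187327633), np.float64(0.43488878508714557))
(43, -0.066, 0.012) [0.554 0.002 0.027] ([-31.3, 0.4, 89.5, -0.2, -0.3, -0.2], np.float64(94.82105266869843), np.float64(0.43488878508714557))
pred foot [ 0.5555     -0.0630152   0.12773196] mouth [0.5555     0.07338448 0.2740027 ]
```

View pics/s4.png

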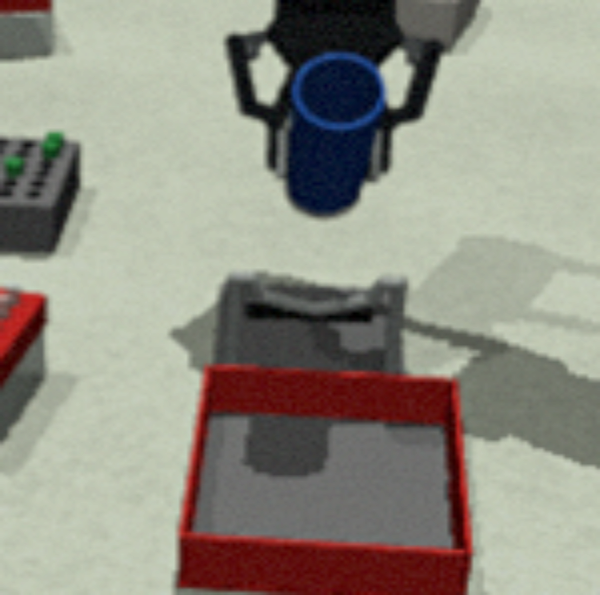

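View pics/t4.png

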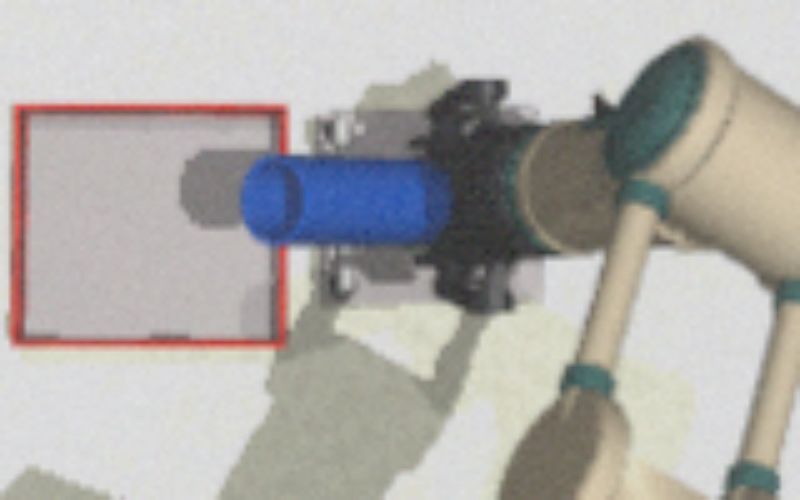

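Call:
servo_tool(steps=[[-8,1,18,0,0,0],[-16,1.5,40,0,0,0],[-22,1.5,62,0,0,0],[-24,1.5,72,0,0,0],[-26,1.5,77,0,0,0],[-26,1.5,77,0,0,0],[-26,1.5,77,0,0,0]])

```text
clock: 7.1
position: [0.5558, 0.0019, 0.0417]
ee_rot: [-0.137, 0.695, 0.693, 0.136]
contact_force: [-0.4, -0.5, -3.4]
width: 0.0508
```

```bash
python3 - <<'E'
from h import *
s=st()
im,d=cams.get_image('side');cv2.imwrite('pics/s5.png',np.clip(cv2.resize(im[130:300,225:375,::-1],None,fx=4,fy=3.5).astype(float)*1.6,0,255).astype(np.uint8))
r=spotter.outline_of('jar','side')[0]
c=cloud('side',d,np.array(r['region'])); print(r['conf'],np.round(np.percentile(c,[2,50,98],axis=0),3))
for a in ((43,-.066,.012),(43,-.068,.006)):
    p,g=lean(*a); print(a,np.round(p,3),rel(p,g))
st()
E
```

```text
t 7.1 pos [0.5558 0.0019 0.0417] q [-0.38  0.43  1.76  0.4   1.13 -0.59] F [-0.4 -0.5 -3.4] w 0.0508
z [-0.001  0.379 -0.925] y [ 1.    -0.002 -0.002]
0.69 [[ 0.533 -0.037  0.063]
 [ 0.556  0.037  0.152]
 [ 0.579  0.09   0.207]]
(43, -0.066, 0.012) [0.554 0.002 0.027] ([-6.1, -2.3, 13.8, -0.0, -0.2, -0.1], np.float64(15.285970314775685), np.float64(0.2303822082083621))
(43, -0.068, 0.006) [ 0.554 -0.     0.021] ([-10.2, -2.3, 18.6, -0.0, -0.2, -0.1], np.float64(21.368657985147426), np.float64(0.2303822082083621))
t 7.2 pos [0.5558 0.002  0.0419] q [-0.38  0.43  1.76  0.4   1.13 -0.59] F [-0.1 -0.1 -3.2] w 0.0507
z [-0.001  0.379 -0.926] y [ 1.    -0.001 -0.001]
```

View pics/s5.png

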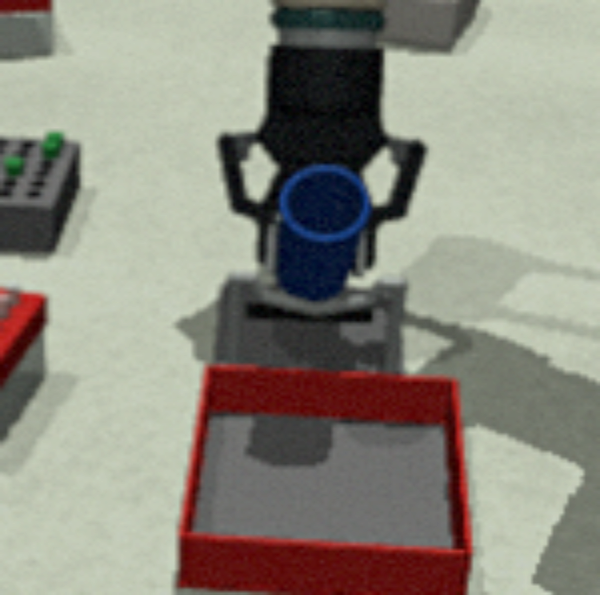

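The jar hangs centred over the V of the ledge, with its lower side at crop (318,295) just above the ledge rod. I'll come down slowly.

Call:
servo_tool(steps=[[-1.5,-0.5,3.7,0,0,0],[-3,-1,7.4,0,0,0],[-4.2,-1,10.2,0,0,0],[-5,-1,12.3,0,0,0],[-5.7,-1,14,0,0,0],[-5.7,-1,14,0,0,0]])

```text
clock: 7.8
position: [0.5538, 0.0025, 0.0255]
ee_rot: [-0.138, 0.694, 0.693, 0.135]
contact_force: [-0.2, -0.2, -3.3]
width: 0.0513
```

```bash
python3 - <<'E'
from h import *
st(); 
for a in ((43,-.068,.006),):
    p,g=lean(*a); print(a,np.round(p,3),rel(p,g))
E
```

```text
t 7.8 pos [0.5538 0.0025 0.0255] q [-0.39  0.45  1.78  0.4   1.1  -0.6 ] F [-0.2 -0.2 -3.3] w 0.0513
z [-0.003  0.379 -0.925] y [ 1.    -0.001 -0.004]
(43, -0.068, 0.006) [ 0.554 -0.     0.021] ([-4.5, -0.2, 3.3, -0.2, -0.2, -0.1], np.float64(5.555717002654176), np.float64(0.34099997789508935))
```

Call:
servo_tool(steps=[[-0.6,0,1.4,0,0,0],[-1.1,0,2.8,0,0,0],[-1.1,0,2.8,0,0,0]])

```text
clock: 8.1
position: [0.5541, 0.0023, 0.0229]
ee_rot: [-0.138, 0.694, 0.693, 0.136]
contact_force: [0.4, 0.0, -1.8]
width: 0.0506
```

Call:
servo_tool(steps=[[-0.6,0,1.4,0,0,0],[-0.8,0,1.9,0,0,0],[-0.8,0,1.9,0,0,0]])

```text
clock: 8.4
position: [0.5542, 0.0022, 0.0215]
ee_rot: [-0.137, 0.694, 0.693, 0.136]
contact_force: [-1.0, -3.8, 4.8]
width: 0.0506
```

Call:
servo_tool(steps=[[-0.9,0,-0.4,0,0,0],[-1.8,0,-0.8,0,0,0],[-1.8,0,-0.8,0,0,0]])

```text
clock: 8.7
position: [0.5539, 0.0002, 0.0204]
ee_rot: [-0.138, 0.695, 0.693, 0.135]
contact_force: [-0.4, -2.0, -1.6]
width: 0.0507
```

```bash
python3 - <<'E'
from h import *
s=st()
im,d=cams.get_image('side');cv2.imwrite('pics/s6.png',np.clip(cv2.resize(im[150:270,255:345,::-1],None,fx=6,fy=5).astype(float)*1.6,0,255).astype(np.uint8))
im,d=cams.get_image('top');cv2.imwrite('pics/t6.png',np.clip(cv2.resize(im[200:300,220:380,::-1],None,fx=5,fy=5).astype(float)*1.6,0,255).astype(np.uint8))
st()
E
```

```text
t 8.7 pos [5.539e-01 2.000e-04 2.040e-02] q [-0.39  0.46  1.78  0.4   1.09 -0.61] F [-0.4 -2.  -1.6] w 0.0507
z [-0.003  0.379 -0.925] y [ 1.    -0.001 -0.004]
t 8.8 pos [5.539e-01 3.000e-04 2.040e-02] q [-0.39  0.46  1.78  0.4   1.09 -0.61] F [ 0.5 -1.  -0.7] w 0.0511
z [-0.003  0.379 -0.925] y [ 1.    -0.001 -0.004]
```

View pics/s6.png

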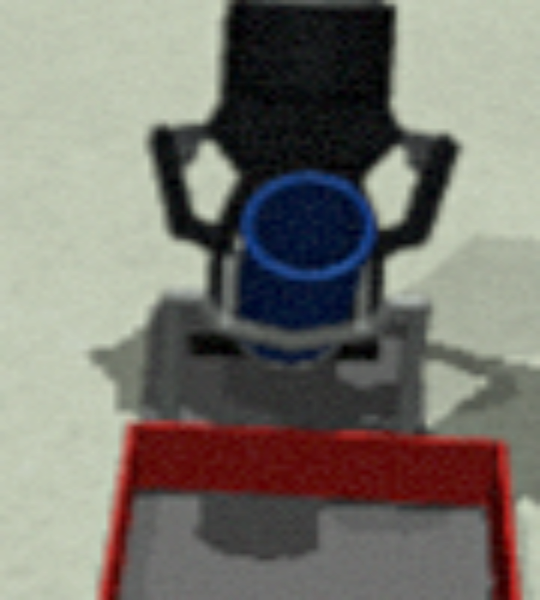

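View pics/t6.png

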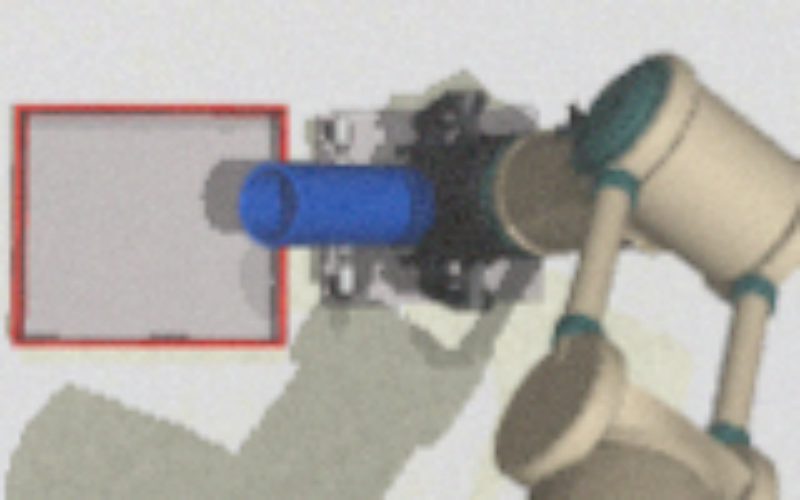

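Call:
servo_tool(steps=[[-1,0,0.3,0,0,0],[-1.3,0,0.6,0,0,0],[-1.3,0,0.6,0,0,0]])

```text
clock: 9.1
position: [0.5538, -0.0003, 0.0198]
ee_rot: [-0.138, 0.694, 0.693, 0.136]
contact_force: [0.5, 0.1, -1.0]
width: 0.0508
```

Call:
servo_tool(steps=[[-0.3,0,0.4,0,0,0],[-0.6,0,0.8,0,0,0],[-0.6,0,0.8,0,0,0]])

```text
clock: 9.4
position: [0.5539, -0.0003, 0.0196]
ee_rot: [-0.138, 0.694, 0.693, 0.136]
contact_force: [-1.2, -0.2, 5.8]
width: 0.051
```

Call:
servo_tool(steps=[[0,0,0,0,0,0],[0,0,0,0,0,0],[0,0,0,0,0,0],[0,0,0,0,0,0],[0,0,0,0,0,0],[0,0,0,0,0,0]], hand=0)

```text
clock: 10.0
position: [0.5539, -0.0008, 0.0188]
ee_rot: [-0.138, 0.694, 0.693, 0.136]
contact_force: [0.2, -0.7, 0.5]
width: 0.0851
```

Call:
servo_tool(steps=[[0,0,-10,0,0,0],[0,0,-30,0,0,0],[0,0,-55,0,0,0],[0,0,-75,0,0,0],[0,0,-75,0,0,0]])

```text
clock: 10.5
position: [0.5565, -0.0311, 0.0911]
ee_rot: [-0.135, 0.695, 0.693, 0.137]
contact_force: [0.5, -0.6, -0.3]
width: 0.0859
```

```bash
cat >> h.py <<'E'
def jarfit(save=None):
    from scipy.optimize import least_squares
    C=[]
    for n in('side','top'):
        im,d=cams.get_image(n); r=spotter.outline_of('jar',n)
        if save: cv2.imwrite(f'pics/{save}_{n}.png',np.clip(cv2.resize((im[150:270,255:345] if n=='side' else im[200:300,220:380])[:,:,::-1],None,fx=5,fy=5).astype(float)*1.6,0,255).astype(np.uint8))
        if not r: print(n,'none'); continue
        m=cv2.erode(np.array(r[0]['region']).astype(np.uint8),np.ones((3,3)))>0
        c=cloud(n,d,m); C.append(c); print(n,round(r[0]['conf'],2),np.round(r[0]['rect']),len(c))
    c=np.vstack(C); c=c[(abs(c[:,0]-.5555)<.03)&(c[:,2]>.02)]
    # outer cylinder; lean L in yz plane, axis offset e (perp height through ledge), x0
    def f(p):
        L=p[0]; n=np.array([-np.cos(L),np.sin(L)]); e=(c[:,1]-LY)*n[0]+(c[:,2]-.078)*n[1]-p[1]
        return np.hypot(c[:,0]-p[2],e)-.026
    s=least_squares(f,[.75,.027,.5555],loss='soft_l1',f_scale=.002); L=s.x[0]
    a=np.array([np.sin(L),np.cos(L)]); al=(c[:,1]-LY)*a[0]+(c[:,2]-.078)*a[1]
    print('lean',np.degrees(L).round(1),'axis above ledge mm',(s.x[1]*1000).round(1),'x',s.x[2].round(4),'mouth along(from ledge)',np.percentile(al,[0.5,98,99.5]).round(4),'res',np.median(abs(s.fun)).round(4))
E
python3 - <<'E'
from h import *
st(); jarfit('a7')
E
```

```text
t 10.5 pos [ 0.5565 -0.0311  0.0911] q [-0.44  0.39  1.68  0.37  1.26 -0.58] F [ 0.5 -0.6 -0.3] w 0.0859
z [ 0.003  0.377 -0.926] y [ 1.    -0.002  0.003]
side 0.91 [294. 183.  20.  42.] 489
top 0.68 [268. 236.  50.  14.] 654
lean 42.7 axis above ledge mm 27.2 x 0.5545 mouth along(from ledge) [-0.084   0.1016  0.1033] res 0.0019
```

View pics/a7_side.png

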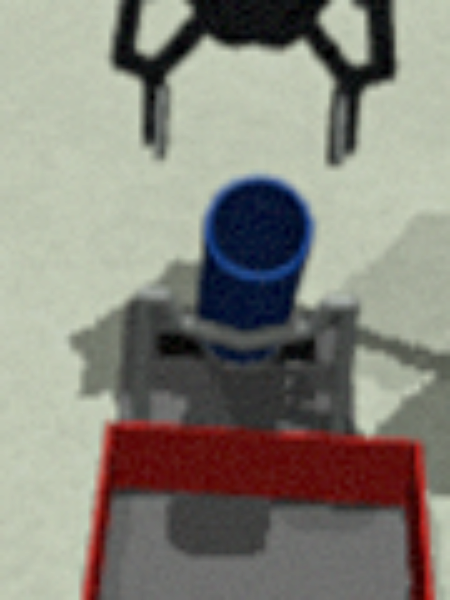

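View pics/a7_top.png

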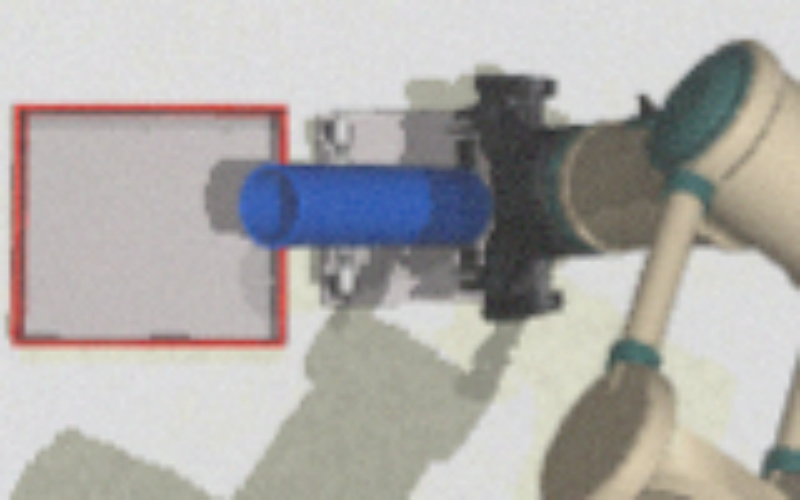

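The jar leans by itself at 42.7°, with its axis 27.2 mm above the ledge point, centred and seated. The foot is 97 mm behind the ledge contact, which matches the geometry of resting against the bar. Next comes the regrasp on the lower half, with the tool nearly perpendicular to the jar.

```bash
cat >> h.py <<'E'
def axp(L,al,e=.0272):
    l=np.radians(L); return np.array([LY+al*np.sin(l)-e*np.cos(l), .078+al*np.cos(l)+e*np.sin(l)])
def tcp(L,T,al=-.035,e=.0272,x=.5545,pad=.058):
    y,z=axp(L,al,e); return np.array([x,y,z])+Rt(T).apply([0,0,pad]),Rt(T)
E
python3 - <<'E'
from h import *
st()
p,g=tcp(42.7,42); print(np.round(p,3))
for b in(.08,.03,0): print(rel(p-g.apply([0,0,b]),g))
E
```

```text
t 10.7 pos [ 0.5533 -0.0287  0.0875] q [-0.44  0.39  1.69  0.37  1.26 -0.58] F [ 0.2  0.9 -0.2] w 0.0852
z [-0.004  0.38  -0.925] y [ 1.    -0.001 -0.005]
[0.554 0.017 0.028]
([-7.3, 1.3, -2.5, -0.2, 19.7, -0.2], np.float64(7.8182365800584375), np.float64(19.676031163480552))
([9.5, 1.4, 44.6, -0.2, 19.7, -0.2], np.float64(45.60350724515941), np.float64(19.676031163480552))
([19.6, 1.5, 72.8, -0.2, 19.7, -0.2], np.float64(75.43747678019083), np.float64(19.676031163480552))
```

Call:
servo_tool(steps=[[-3,0.6,-1,0,7,0],[-5,1,-2,0,14,0],[-7.3,1.3,-2.5,-0.2,19.7,-0.2],[-7.3,1.3,-2.5,-0.2,19.7,-0.2]])

```text
clock: 11.1
position: [0.5544, -0.0388, 0.0842]
ee_rot: [-0.255, 0.662, 0.658, 0.253]
contact_force: [-0.1, -0.5, -0.3]
width: 0.0853
```

```bash
python3 - <<'E'
from h import *
st()
p,g=tcp(42.7,42)
for b in(.03,0): print(rel(p-g.apply([0,0,b]),g))
E
```

```text
t 11.1 pos [ 0.5544 -0.0388  0.0842] q [-0.62  0.54  1.65  0.58  1.45 -0.83] F [-0.1 -0.5 -0.3] w 0.0853
z [-0.001  0.671 -0.741] y [ 1.    -0.004 -0.005]
([3.6, 0.1, 49.5, -0.0, -0.2, -0.3], np.float64(49.61217493579404), np.float64(0.37534527042552623))
([3.5, 0.1, 79.5, -0.0, -0.2, -0.3], np.float64(79.56055829989842), np.float64(0.37534527042552623))
```

Call:
servo_tool(steps=[[3.5,0,15,0,0,0],[3.5,0,35,0,0,0],[3.5,0,55,0,0,0],[3.5,0,70,0,0,0],[3.5,0,79,0,0,0],[3.5,0,79,0,0,0]])

```text
clock: 11.7
position: [0.5546, 0.0206, 0.0311]
ee_rot: [-0.254, 0.659, 0.661, 0.253]
contact_force: [-0.3, 0.1, -0.1]
width: 0.0852
```

```bash
python3 - <<'E'
from h import *
st(); jarfit('a8')
p,g=tcp(42.7,42); print(rel(p,g))
E
```

```text
t 11.7 pos [0.5546 0.0206 0.0311] q [-0.54  0.58  1.76  0.64  1.3  -0.87] F [-0.3  0.1 -0.1] w 0.0852
z [-0.002  0.669 -0.743] y [1.    0.002 0.   ]
side 0.58 [294. 186.  24.  36.] 435
top 0.95 [268. 235.  44.  16.] 561
lean 41.9 axis above ledge mm 26.4 x 0.5546 mouth along(from ledge) [-0.0535  0.1016  0.1029] res 0.0021
([-3.5, -1.7, 2.6, 0.1, 0.1, 0.1], np.float64(4.674730963243159), np.float64(0.17995143899567662))
```

View pics/a8_side.png

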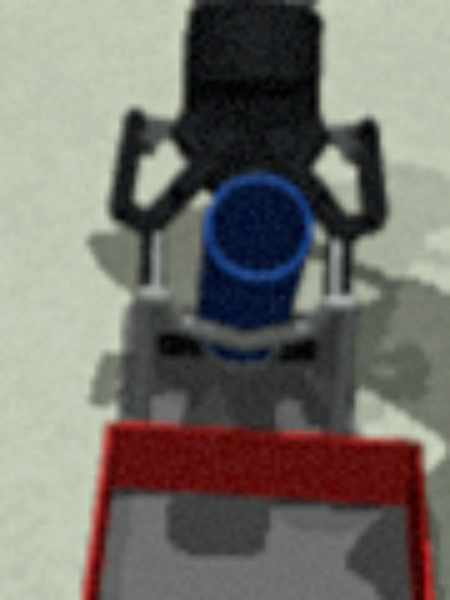

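View pics/a8_top.png

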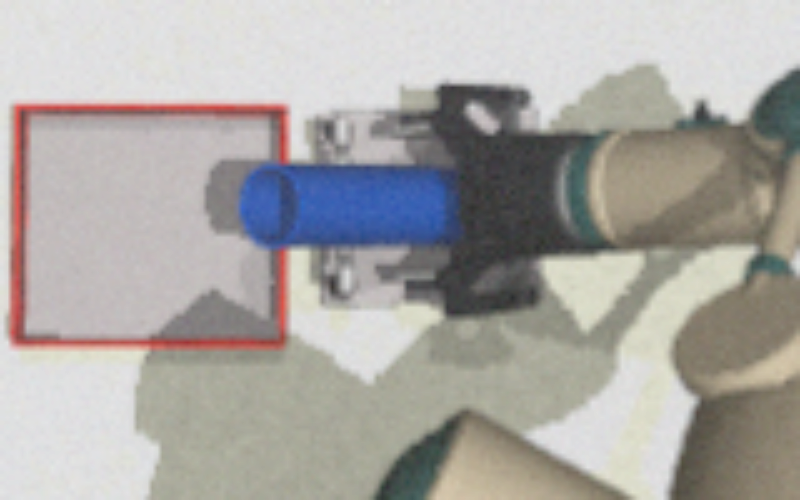

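The jar hasn't moved. The fingers straddle its lower half, at crop columns 155 and 335 with the jar at about 250.

Call:
servo_tool(steps=[[-3.5,-0.5,2.6,0,0,0],[-3.5,-0.5,2.6,0,0,0]])

```text
clock: 12.1
position: [0.555, 0.017, 0.0269]
ee_rot: [-0.253, 0.66, 0.66, 0.254]
contact_force: [-0.9, -0.3, 0.8]
width: 0.0857
```

Call:
servo_tool(steps=[[0,0,0,0,0,0],[0,0,0,0,0,0],[0,0,0,0,0,0],[0,0,0,0,0,0],[0,0,0,0,0,0],[0,0,0,0,0,0],[0,0,0,0,0,0]], hand=255, grip_force=60)

```text
clock: 12.8
position: [0.555, 0.0174, 0.0273]
ee_rot: [-0.253, 0.66, 0.66, 0.254]
contact_force: [-1.7, -3.3, 3.0]
width: 0.0505
```

```bash
cat >> h.py <<'E'
def tipseq(L0,lift,Ls,back=0.,s=None):
    """rotate held jar about ledge pivot (axis pt al=0) from lean L0 to L; lift = extra height above ledge, back=slide along axis"""
    s=telemetry.get_state() if s is None else s
    C=q2R(s['ee_rot']); a0=axp(L0,0); P=s['position']
    out=[]
    for L in Ls:
        D=R.from_euler('x',-(L-L0),degrees=True); a1=axp(L,-back,.0272+lift)
        v=D.apply(P-np.array([0,a0[0],a0[1]])); v[0]=P[0]; p=np.array([0,a1[0],a1[1]])+v
        r=rel(p,D*C,s); out.append(r[0]); print(L,np.round(p,3),r[0])
E
python3 - <<'E'
from h import *
st()
tipseq(42.7,.002,[45,50,55,60,65,70,75,80,90,95,100,105,110,115])
E
```

```text
t 12.8 pos [0.555  0.0174 0.0273] q [-0.54  0.58  1.76  0.64  1.29 -0.88] F [-1.7 -3.3  3. ] w 0.0505
z [ 0.001  0.669 -0.744] y [1.    0.    0.002]
45 [0.555 0.014 0.029] [-1.5, 0.0, -3.5, 0.0, -2.3, -0.0]
50 [0.555 0.01  0.03 ] [-4.0, 0.0, -7.0, 0.0, -7.3, -0.0]
55 [0.555 0.006 0.031] [-6.3, 0.0, -10.7, 0.0, -12.3, -0.0]
60 [0.555 0.002 0.033] [-8.2, 0.0, -14.6, 0.0, -17.3, -0.0]
65 [ 0.555 -0.002  0.035] [-9.8, 0.0, -18.7, 0.0, -22.3, -0.0]
70 [ 0.555 -0.006  0.037] [-11.0, 0.0, -22.8, 0.0, -27.3, -0.0]
75 [ 0.555 -0.01   0.04 ] [-11.8, 0.0, -27.1, 0.0, -32.3, -0.0]
80 [ 0.555 -0.013  0.042] [-12.3, 0.0, -31.4, 0.0, -37.3, -0.0]
90 [ 0.555 -0.018  0.049] [-12.1, 0.0, -40.1, 0.0, -47.3, -0.1]
95 [ 0.555 -0.021  0.053] [-11.4, 0.0, -44.4, 0.1, -52.3, -0.1]
100 [ 0.555 -0.023  0.056] [-10.4, 0.0, -48.6, 0.1, -57.3, -0.1]
105 [ 0.555 -0.025  0.06 ] [-9.0, 0.1, -52.7, 0.1, -62.3, -0.1]
110 [ 0.555 -0.026  0.065] [-7.2, 0.1, -56.7, 0.1, -67.3, -0.1]
115 [ 0.555 -0.027  0.069] [-5.2, 0.1, -60.5, 0.1, -72.3, -0.1]
```

Call:
servo_tool(steps=[[-1.5,0,-3.5,0,-2.3,0],[-2.7,0,-5.2,0,-4.8,0],[-4,0,-7,0,-7.3,0],[-5.1,0,-8.9,0,-9.8,0],[-6.3,0,-10.7,0,-12.3,0],[-7.3,0,-12.7,0,-14.8,0],[-8.2,0,-14.6,0,-17.3,0],[-8.2,0,-14.6,0,-17.3,0]])

```text
clock: 13.6
position: [0.555, 0.003, 0.0331]
ee_rot: [-0.15, 0.69, 0.692, 0.151]
contact_force: [0.0, -0.3, -2.8]
width: 0.0504
```

```bash
python3 - <<'E'
from h import *
st(); jarfit('a9')
tipseq(60,0,[65,70,75,80])
E
```

```text
t 13.6 pos [0.555  0.003  0.0331] q [-0.41  0.45  1.77  0.44  1.13 -0.64] F [ 0.  -0.3 -2.8] w 0.0504
z [ 0.002  0.416 -0.909] y [1.    0.002 0.003]
side 0.56 [294. 191.  22.  28.] 205
top 0.79 [261. 235.  47.  15.] 558
lean 58.2 axis above ledge mm 26.7 x 0.5568 mouth along(from ledge) [-0.0851  0.1045  0.1057] res 0.0022
65 [ 0.555 -0.002  0.034] [-2.8, 0.0, -3.4, 0.0, -5.0, -0.0]
70 [ 0.555 -0.006  0.036] [-5.2, 0.0, -7.0, 0.0, -10.0, -0.0]
75 [ 0.555 -0.009  0.039] [-7.3, 0.0, -10.9, 0.0, -15.0, -0.0]
80 [ 0.555 -0.013  0.042] [-9.1, 0.0, -14.9, 0.0, -20.0, -0.0]
```

View pics/a9_side.png

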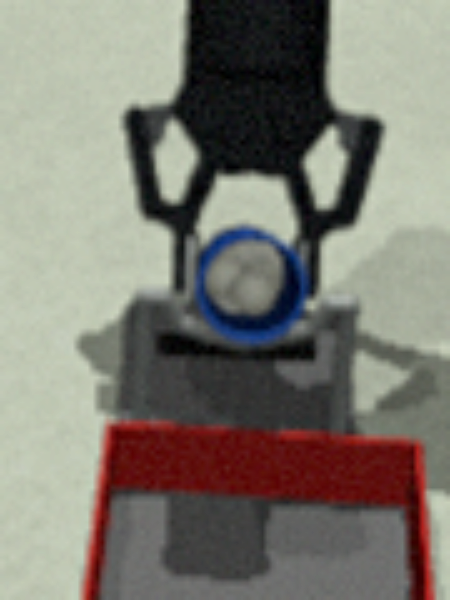

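The side view now looks straight into the jar at crop (245,275), and the balls are at the bottom. I'll continue tipping.

Call:
servo_tool(steps=[[-1.4,0,-1.7,0,-2.5,0],[-2.8,0,-3.4,0,-5,0],[-4,0,-5.2,0,-7.5,0],[-5.2,0,-7,0,-10,0],[-6.2,0,-8.9,0,-12.5,0],[-7.3,0,-10.9,0,-15,0],[-8.2,0,-12.9,0,-17.5,0],[-9.1,0,-14.9,0,-20,0]])

```text
clock: 14.6
position: [0.5545, -0.013, 0.0417]
ee_rot: [-0.029, 0.707, 0.706, 0.029]
contact_force: [0.0, -0.3, -2.4]
width: 0.0498
```

```bash
python3 - <<'E'
from h import *
s=st()
M=q2R(s['ee_rot']).as_matrix()[:,2]; L=42.7+42-np.degrees(np.arctan2(M[1],-M[2])); print('L est',L)
tipseq(L,0,[82,84,86,88,90,92,94,96])
E
```

```text
t 14.6 pos [ 0.5545 -0.013   0.0417] q [-0.21  0.38  1.77  0.09  1.01 -0.26] F [ 0.  -0.3 -2.4] w 0.0498
z [ 0.     0.081 -0.997] y [ 1.    -0.001 -0.   ]
L est 80.05577037046073
82 [ 0.555 -0.014  0.043] [-1.1, 0.0, -1.3, -0.0, -1.9, -0.0]
84 [ 0.555 -0.015  0.044] [-2.2, 0.0, -2.7, -0.0, -3.9, -0.0]
86 [ 0.555 -0.017  0.046] [-3.2, 0.0, -4.1, -0.0, -5.9, -0.0]
88 [ 0.555 -0.018  0.047] [-4.2, 0.0, -5.5, -0.0, -7.9, -0.0]
90 [ 0.555 -0.019  0.048] [-5.2, 0.0, -7.0, -0.0, -9.9, -0.0]
92 [ 0.555 -0.02   0.05 ] [-6.1, 0.0, -8.5, -0.0, -11.9, -0.0]
94 [ 0.555 -0.021  0.051] [-6.9, 0.0, -10.1, -0.0, -13.9, -0.0]
96 [ 0.555 -0.022  0.053] [-7.7, 0.0, -11.7, -0.0, -15.9, -0.0]
```

Call:
servo_tool(steps=[[-1.1,0,-1.3,0,-1.9,0],[-2.2,0,-2.7,0,-3.9,0],[-3.2,0,-4.1,0,-5.9,0],[-4.2,0,-5.5,0,-7.9,0],[-5.2,0,-7,0,-9.9,0],[-6.1,0,-8.5,0,-11.9,0],[-6.9,0,-10.1,0,-13.9,0],[-7.7,0,-11.7,0,-15.9,0]])

```text
clock: 15.4
position: [0.5542, -0.0214, 0.0527]
ee_rot: [0.069, 0.704, 0.703, -0.069]
contact_force: [-0.9, 0.1, -1.8]
width: 0.0502
```

```bash
python3 - <<'E'
from h import *
s=st()
M=q2R(s['ee_rot']).as_matrix()[:,2]; L=42.7+42-np.degrees(np.arctan2(M[1],-M[2])); print('L est',L)
im,d=cams.get_image('side'); cv2.imwrite('pics/s10.png',np.clip(cv2.resize(im[150:310,225:375,::-1],None,fx=4,fy=3.7).astype(float)*1.6,0,255).astype(np.uint8))
tipseq(L,0,[97,98,99,100,101,102,103,104])
E
```

```text
t 15.4 pos [ 0.5542 -0.0214  0.0527] q [-0.02  0.37  1.76 -0.23  1.02  0.1 ] F [-0.9  0.1 -1.8] w 0.0502
z [-0.001 -0.195 -0.981] y [ 1.    -0.002 -0.001]
L est 95.92159521990907
97 [ 0.554 -0.021  0.053] [-0.6, 0.0, -0.7, -0.0, -1.1, 0.0]
98 [ 0.554 -0.021  0.054] [-1.2, 0.0, -1.4, -0.0, -2.1, 0.0]
99 [ 0.554 -0.022  0.055] [-1.7, 0.0, -2.0, -0.0, -3.1, 0.0]
100 [ 0.554 -0.022  0.056] [-2.3, 0.0, -2.7, -0.0, -4.1, 0.0]
101 [ 0.554 -0.023  0.057] [-2.8, 0.0, -3.4, -0.0, -5.1, 0.0]
102 [ 0.554 -0.023  0.057] [-3.3, 0.0, -4.1, -0.0, -6.1, 0.0]
103 [ 0.554 -0.023  0.058] [-3.8, 0.0, -4.8, -0.0, -7.1, 0.0]
104 [ 0.554 -0.024  0.059] [-4.3, 0.0, -5.5, -0.0, -8.1, 0.0]
```

View pics/s10.png

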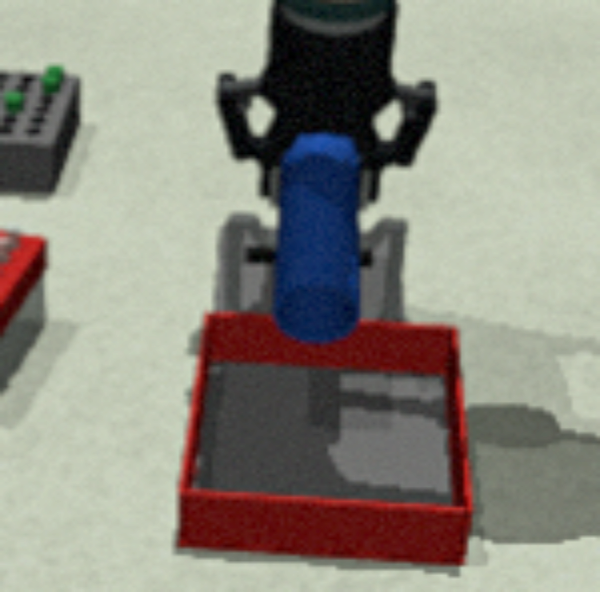

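The jar's mouth, at crop (318,325), is inside the tray's edge and the tray is still empty. I'll go on at about 1° per row.

Call:
servo_tool(steps=[[-0.6,0,-0.7,0,-1.1,0],[-1.2,0,-1.4,0,-2.1,0],[-1.7,0,-2,0,-3.1,0],[-2.3,0,-2.7,0,-4.1,0],[-2.8,0,-3.4,0,-5.1,0],[-3.3,0,-4.1,0,-6.1,0],[-3.8,0,-4.8,0,-7.1,0],[-4.3,0,-5.5,0,-8.1,0]])

```text
clock: 16.25
position: [0.5552, -0.0245, 0.0597]
ee_rot: [0.12, 0.697, 0.697, -0.118]
contact_force: [-1.4, 0.6, -0.3]
width: 0.0503
```

```bash
cat > look.py <<'E'
import sys
from h import *
k=sys.argv[1]
s=st()
M=q2R(s['ee_rot']).as_matrix()[:,2]; L=42.7+42-np.degrees(np.arctan2(M[1],-M[2])); print('L est',L)
im,d=cams.get_image('side'); cv2.imwrite(f'pics/s{k}.png',np.clip(cv2.resize(im[150:310,225:375,::-1],None,fx=4,fy=3.7).astype(float)*1.6,0,255).astype(np.uint8))
tipseq(L,0,[float(a) for a in sys.argv[2:]])
E
python3 look.py 11 105 106 107 108 109 110 111 112
```

```text
t 16.25 pos [ 0.5552 -0.0245  0.0597] q [ 0.07  0.39  1.75 -0.39  1.05  0.28] F [-1.4  0.6 -0.3] w 0.0503
z [ 0.002 -0.332 -0.943] y [1.    0.    0.002]
L est 104.10195819790893
105.0 [ 0.555 -0.024  0.06 ] [-0.5, 0.0, -0.6, -0.0, -0.9, -0.0]
106.0 [ 0.555 -0.025  0.061] [-1.1, 0.0, -1.3, -0.0, -1.9, -0.0]
107.0 [ 0.555 -0.025  0.062] [-1.6, 0.0, -1.9, -0.0, -2.9, -0.0]
108.0 [ 0.555 -0.025  0.063] [-2.1, 0.0, -2.6, -0.0, -3.9, -0.0]
109.0 [ 0.555 -0.025  0.064] [-2.7, 0.0, -3.3, -0.0, -4.9, -0.0]
110.0 [ 0.555 -0.026  0.064] [-3.2, 0.0, -4.0, -0.0, -5.9, -0.0]
111.0 [ 0.555 -0.026  0.065] [-3.7, 0.0, -4.7, -0.0, -6.9, -0.0]
112.0 [ 0.555 -0.026  0.066] [-4.1, 0.0, -5.4, -0.0, -7.9, -0.0]
```

View pics/s11.png

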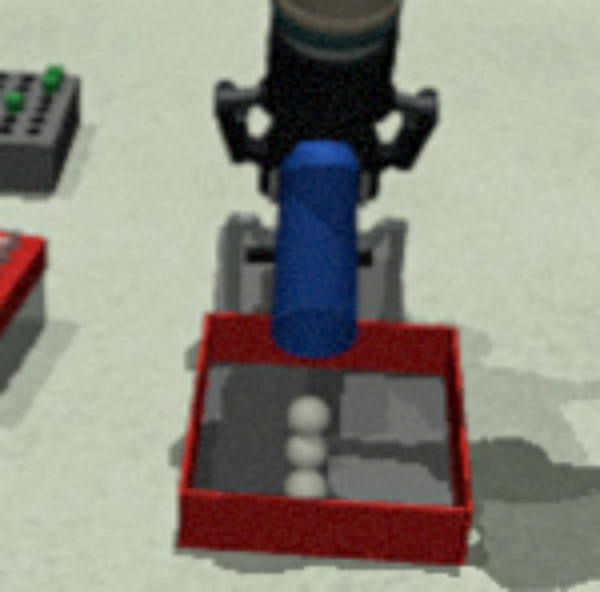

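All three balls lie in the tray, at crop (308,415), (305,450) and (305,485), and the force reading matches an empty jar. I'll rotate it back.

```bash
python3 - <<'E'
from h import *
tipseq(104.1,0,[102,99,96,92,88,84,80,76,72,68,64,60,56,52,48,43])
E
```

```text
102 [ 0.555 -0.023  0.058] [1.2, -0.0, 1.3, 0.0, 2.1, 0.0]
99 [ 0.555 -0.022  0.056] [3.1, -0.0, 3.2, 0.0, 5.1, 0.0]
96 [ 0.555 -0.021  0.053] [5.0, -0.0, 4.9, 0.0, 8.1, 0.0]
92 [ 0.555 -0.019  0.05 ] [7.7, -0.0, 7.1, 0.0, 12.1, 0.0]
88 [ 0.555 -0.017  0.048] [10.5, -0.0, 9.1, 0.0, 16.1, 0.0]
84 [ 0.555 -0.015  0.045] [13.5, -0.0, 10.8, 0.0, 20.1, 0.0]
80 [ 0.555 -0.012  0.042] [16.6, -0.0, 12.4, 0.0, 24.1, 0.1]
76 [ 0.555 -0.01   0.04 ] [19.8, -0.0, 13.7, 0.0, 28.1, 0.1]
72 [ 0.555 -0.007  0.038] [23.1, -0.0, 14.8, 0.0, 32.1, 0.1]
68 [ 0.555 -0.004  0.036] [26.4, -0.0, 15.7, 0.0, 36.1, 0.1]
64 [ 0.555 -0.001  0.034] [29.8, -0.0, 16.3, 0.0, 40.1, 0.1]
60 [0.555 0.002 0.033] [33.2, -0.0, 16.7, 0.0, 44.1, 0.1]
56 [0.555 0.005 0.031] [36.7, -0.0, 16.9, 0.0, 48.1, 0.1]
52 [0.555 0.008 0.03 ] [40.1, -0.0, 16.8, 0.0, 52.1, 0.1]
48 [0.555 0.012 0.03 ] [43.6, -0.0, 16.5, 0.0, 56.1, 0.1]
43 [0.555 0.016 0.029] [47.8, -0.0, 15.8, 0.0, 61.1, 0.1]
```

Call:
servo_tool(steps=[[1.2,0,1.3,0,2.1,0],[3.1,0,3.2,0,5.1,0],[5,0,4.9,0,8.1,0],[7.7,0,7.1,0,12.1,0],[10.5,0,9.1,0,16.1,0],[13.5,0,10.8,0,20.1,0],[16.6,0,12.4,0,24.1,0],[19.8,0,13.7,0,28.1,0]])

```text
clock: 17.1
position: [0.5557, -0.0109, 0.0403]
ee_rot: [-0.053, 0.705, 0.705, 0.056]
contact_force: [0.2, -0.4, -2.1]
width: 0.0502
```

```bash
python3 - <<'E'
from h import *
s=st()
M=q2R(s['ee_rot']).as_matrix()[:,2]; L=42.7+42-np.degrees(np.arctan2(M[1],-M[2])); print('L est',L)
tipseq(L,0.001,[72,68,64,60,56,52,48,43],back=-.003)
E
```

```text
t 17.1 pos [ 0.5557 -0.0109  0.0403] q [-0.25  0.39  1.77  0.18  1.03 -0.35] F [ 0.2 -0.4 -2.1] w 0.0502
z [ 0.003  0.154 -0.988] y [1.    0.    0.003]
L est 75.85449399319097
72 [ 0.556 -0.006  0.04 ] [5.1, 0.0, 1.0, -0.0, 3.9, 0.0]
68 [ 0.556 -0.003  0.038] [7.4, -0.0, 3.3, -0.0, 7.9, 0.0]
64 [ 0.556 -0.     0.037] [10.0, -0.0, 5.3, -0.0, 11.9, 0.0]
60 [0.556 0.003 0.035] [12.7, -0.0, 7.2, -0.0, 15.9, 0.0]
56 [0.556 0.006 0.034] [15.5, -0.0, 8.9, -0.0, 19.9, 0.1]
52 [0.556 0.009 0.033] [18.4, -0.0, 10.4, -0.0, 23.9, 0.1]
48 [0.556 0.012 0.032] [21.4, -0.0, 11.7, -0.0, 27.9, 0.1]
43 [0.556 0.016 0.031] [25.3, -0.0, 13.0, -0.0, 32.9, 0.1]
```

Call:
servo_tool(steps=[[5.1,0,1,0,3.9,0],[7.4,0,3.3,0,7.9,0],[10,0,5.3,0,11.9,0],[12.7,0,7.2,0,15.9,0],[15.5,0,8.9,0,19.9,0],[18.4,0,10.4,0,23.9,0],[21.4,0,11.7,0,27.9,0],[25.3,0,13,0,32.9,0]])

```text
clock: 17.9
position: [0.5558, 0.0156, 0.031]
ee_rot: [-0.25, 0.66, 0.662, 0.252]
contact_force: [0.5, 0.6, -2.3]
width: 0.0504
```

```bash
python3 - <<'E'
from h import *
s=st()
M=q2R(s['ee_rot']).as_matrix()[:,2]; L=42.7+42-np.degrees(np.arctan2(M[1],-M[2])); print('L est',L)
jarfit('a12')
print('grasp pose was .555 .0173 .0272', rel([.555,.0173,.0272],Rt(42)))
E
```

```text
t 17.9 pos [0.5558 0.0156 0.031 ] q [-0.54  0.57  1.76  0.63  1.3  -0.87] F [ 0.5  0.6 -2.3] w 0.0504
z [ 0.002  0.665 -0.747] y [1.    0.001 0.004]
L est 43.05564666544678
side 0.69 [294. 182.  18.  41.] 534
top 0.88 [269. 232.  45.  17.] 568
lean 42.1 axis above ledge mm 28.5 x 0.5572 mouth along(from ledge) [-0.076   0.1021  0.1043] res 0.0019
grasp pose was .555 .0173 .0272 ([-0.6, -0.1, 3.4, 0.0, 0.5, 0.0], np.float64(3.4672252885336032), np.float64(0.5143632515172329))
```

View pics/a12_side.png

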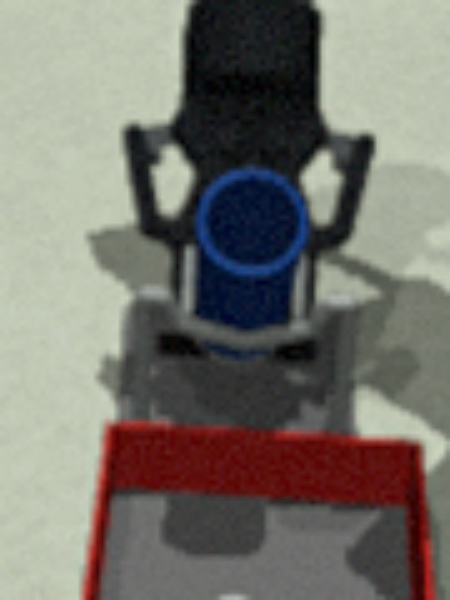

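Call:
servo_tool(steps=[[-0.2,0,1,0,0.2,0],[-0.5,0,2,0,0.4,0],[-0.6,0,2.8,0,0.4,0],[-0.6,0,2.8,0,0.4,0]])

```text
clock: 18.5
position: [0.5553, 0.0177, 0.0291]
ee_rot: [-0.253, 0.66, 0.661, 0.254]
contact_force: [-1.4, -4.8, 2.0]
width: 0.0504
```

Call:
servo_tool(steps=[[-0.8,0,-0.3,0,0,0],[-1.6,0,-0.4,0,0,0],[-1.6,0,-0.4,0,0,0]])

```text
clock: 18.8
position: [0.5551, 0.0174, 0.0286]
ee_rot: [-0.254, 0.66, 0.66, 0.255]
contact_force: [-0.5, -1.0, 5.3]
width: 0.0501
```

Call:
servo_tool(steps=[[0,0,0,0,0,0],[0,0,0,0,0,0],[0,0,0,0,0,0],[0,0,0,0,0,0],[0,0,0,0,0,0],[0,0,0,0,0,0]], hand=0)

```text
clock: 19.4
position: [0.5549, 0.0166, 0.0277]
ee_rot: [-0.253, 0.66, 0.66, 0.254]
contact_force: [-0.7, -0.3, 0.3]
width: 0.0856
```

```bash
python3 - <<'E'
from h import *
s=st()
jarfit('a13')
E
```

```text
t 19.4 pos [0.5549 0.0166 0.0277] q [-0.54  0.58  1.76  0.64  1.3  -0.88] F [-0.7 -0.3  0.3] w 0.0856
z [ 0.001  0.67  -0.742] y [ 1.    -0.     0.001]
side 0.57 [276. 206.  52.  28.] 901
top 0.62 [270. 234.  40.  14.] 591
lean 40.5 axis above ledge mm 27.9 x 0.5554 mouth along(from ledge) [-0.084   0.0994  0.1026] res 0.0018
```

View pics/a13_side.png

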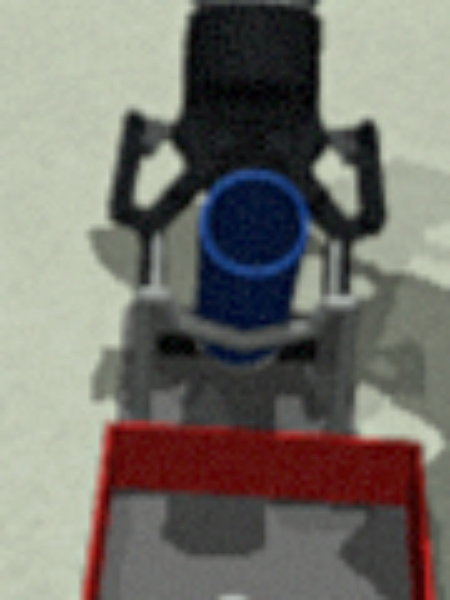

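The jar stays on the ledge in the same place as before. The side mask this time was the rest, so that fit is unreliable. I'll retreat and check again.

Call:
servo_tool(steps=[[0,0,-12,0,0,0],[0,0,-35,0,0,0],[0,0,-65,0,0,0],[0,0,-100,0,0,0],[0,0,-140,0,0,0],[0,0,-170,0,0,0],[0,0,-180,0,0,0],[0,0,-180,0,0,0]])

```text
clock: 20.4
position: [0.5553, -0.1054, 0.1622]
ee_rot: [-0.252, 0.66, 0.66, 0.255]
contact_force: [-0.2, 0.2, -0.4]
width: 0.0855
```

```bash
python3 - <<'E'
from h import *
s=st()
jarfit('a14')
for n in('side','top'):
    im,d=cams.get_image(n); cv2.imwrite(f'pics/f_{n}.png',np.clip(im[:,:,::-1].astype(float)*1.4,0,255).astype(np.uint8))
    for q in ('tray','tipbox_mid','tuberack_mid','bottle_mid','ball1_center'):
        for r in spotter.outline_of(q,n)[:4 if 'ball' in q else 1]:
            c=cloud(n,d,np.array(r['region'])); print(q,n,round(r['conf'],2),np.round(r['rect']),np.round(np.percentile(c,50,axis=0),3) if len(c) else '')
st()
E
```

```text
t 20.4 pos [ 0.5553 -0.1054  0.1622] q [-0.7   0.51  1.48  0.54  1.66 -0.79] F [-0.2  0.2 -0.4] w 0.0855
z [ 0.004  0.669 -0.743] y [ 1.    -0.002  0.003]
side 0.85 [296. 180.  19.  45.] 497
top 0.73 [270. 231.  50.  16.] 661
lean 41.8 axis above ledge mm 27.4 x 0.556 mouth along(from ledge) [-0.0896  0.1017  0.1034] res 0.002
tray side 0.71 [268. 230.  75.  72.] [0.544 0.144 0.007]
tipbox_mid side 0.89 [186. 209.  52.  52.] [0.776 0.106 0.07 ]
tuberack_mid side 0.9 [215. 166.  29.  35.] [ 0.78  -0.17   0.046]
bottle_mid side 0.8 [278. 316.  38.  70.] [0.571 0.444 0.09 ]
tray top 0.94 [222. 222.  57.  47.] [0.542 0.149 0.005]
tipbox_mid top 0.85 [250. 159.  44.  32.] [0.779 0.064 0.074]
tuberack_mid top 0.9 [340. 161.  36.  26.] [ 0.781 -0.214  0.049]
bottle_mid top 0.71 [154. 230.  23.  21.] [0.569 0.406 0.116]
ball1_center top 0.61 [232. 237.   4.   7.] [0.562 0.195 0.022]
t 21.2 pos [ 0.5548 -0.104   0.1614] q [-0.7   0.51  1.49  0.54  1.66 -0.79] F [-0.5  0.4  0.5] w 0.0855
z [ 0.001  0.67  -0.742] y [ 1.    -0.     0.001]
```

View pics/f_side.png

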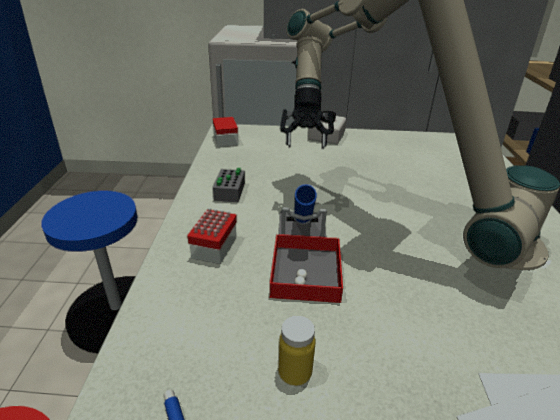

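View pics/f_top.png

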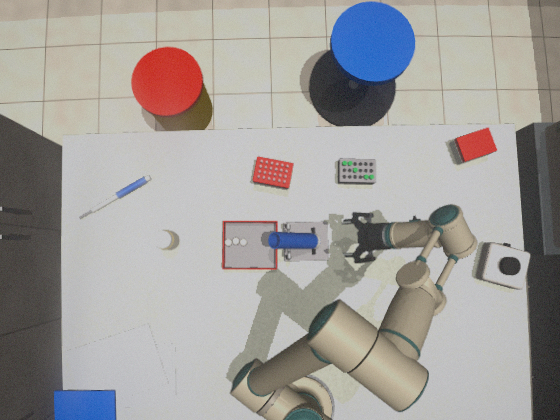

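The top view shows three balls in the tray, at (228,242), (236,241) and (244,242). The jar leans on the rest with nothing touching it, and the tray and bystanders are where they were.

```bash
python3 -c "
from rig import sign_off; print(sign_off())"
```

```text
the job is handed in; nothing more can be done
None
```

The job is done and handed in at about 21 s of the 58 s allowed. All three balls are in the tray, and the empty jar is leaning on the rest with the arm clear of it.

**What I did:** I leaned the full jar on the rest and let go of it. I then took it again about 62 mm above its foot and tipped it slowly over the ledge until the mouth pointed about 14° below level. All three balls rolled out. I leaned the jar back the same way, let go and backed the arm away.

**Last checks:**
- **Balls:** the final top picture shows three balls in the tray. The network reported only one of them, so I counted the three by eye in both the mid-tip side picture and the final top picture.
- **Jar:** it leans 41.8° by the final fit and 42.7° after the first set-down. The wall is on the ledge, centred, with the mouth about 103 mm past it.
- **Tray, tip box, rack and bottle:** the measured positions agree with the start, to a few mm except for the tray in x. Its median there moved 2 mm in the side view and 7 mm in the top view, where the jar and balls now cover part of it. Its outline did not shift noticeably in either picture.
- **Force readings between moves:** the highest component was about 6 N.

**What disagreed:**
- **Lean angle:** the lean is about 4–5° less than the stated 47°. My geometry gives about 42–43° when the underside rests on the bar's top corner, which fits what I measured.
- **Fingertips:** they stood about 35 mm further back than the reported tool point implied. Both cameras agreed at two poses, so I corrected for it before grasping.
- **One jar fit:** a check just after the last release used a wrong mask (the rest instead of the jar). I discarded it and repeated the fit once the arm was clear.

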